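# File the sheared edge of a bracket in its filing nest

## Task

Slide the loose bracket home against the stop of the filing nest, then take the file by its handle and give the top edge of the bracket's tab three full strokes straight towards the stop, each from near the toe of the file to near its heel, flat and under light steady pressure, lifting the file clear of the edge at the end of each stroke before bringing it back, so that the bracket is never dragged off the stop. Then lay the file back on its rest the way it lay, leave the bracket home against the stop, and disturb nothing else.

Things in the scene. Friction and masses are not known exactly. Their poses are not given: they have to be found in the camera images.
- nest: Filing nest, fixed: aluminium base plate 150 x 100 x 12 mm, origin under its centre on the bench, +x the stroke direction towards the stop (away from the robot, yaw within 0.3 rad), z up. Upper face at z = 12, ground and oiled (sliding friction about 0.12). Two dark guide rails along x: 5 mm high, x = -70 to 30, inner faces at y = +-23.5 mm.
- stop_face (a point): On the near face of the nest's dark steel stop, at (35, 0, 30) mm in the nest's frame. The stop is an upright plate 44 mm wide and 12 mm thick; its top is 49 mm above the bench.
- bracket: Loose stamped steel bracket, about 170 g, in the nest between the rails, axes as the nest's, origin under its foot's centre. Foot 60 (x) x 44 (y) x 6 mm. Tab at the foot's +x end: x = 24 to 30, 22 mm wide, top at z = 40. Home: its far face (x = 30) on the stop, so its origin at x = 5 mm in the nest (within 3 mm); it starts 8 to 20 mm short of that, unclamped.
- edge (a point): Middle of the bright top edge of the bracket's tab, the edge to file: 22 mm across the stroke, 6 mm along it, 52 mm above the bench, 3 mm higher than the stop. File it with the middle of the blade's width (within 9 mm). A forward stroke holds the bracket on the stop; a file drawn back in contact drags it off. Metal removal is not simulated: the edge looks the same afterwards.
- file: Flat hand file, 245 mm, about 160 g, centre of mass 12 mm ahead of the origin; starts level in its rest. Origin: centre line at the front end of the blue handle; x to the toe, z up. Handle x = -105 to 0, 22 mm wide (y), 26 mm high, flat sides. Neck to x = 20. Toothed blade x = 20 to 140, 20 mm wide, faces at z = +-2.5 mm. Friction on the bracket about 0.6.
- file_grip (a point): Centre of the handle where to take it from above, firmly (about 100 N), across its 22 mm width: at (-35, 0, 0) mm in the file's frame. The handle gives a little in the fingers: a press at the toe is softer, at one height the force grows towards the heel, and it is higher while sliding than at rest; so follow the force.
- file_toe (a point): Middle of the lower edge of the file's toe, at (140, 0, -2.5) mm in the file's frame. A stroke starts with the edge under the toe end: 95 to 140 mm ahead of the handle. Working pressure is 4 to 8 N; less than 3 N does not cut, more than 12 N spoils the edge.
- file_heel (a point): Where the teeth begin, on the lower face, at (20, 0, -2.5) mm in the file's frame. A stroke finishes with the edge under the heel end: 20 to 60 mm ahead of the handle.
- file_butt (a point): Centre of the handle's rear end, at (-105, 0, 0) mm in the file's frame.
- rest: Yellow plastic file rest, fixed, left or right of the nest, yaw within 0.35 rad; base 235 x 70 x 8 mm. Origin on the bench, +x to the toe end. The file belongs with its origin 45 mm above this origin, axes parallel (it starts within 4 mm of that). It lies in two notched saddles 14 mm thick; between them there is room over the base for the fingers.
- rest_blade (a point): Floor of the blade saddle's notch, at (90, 0, 42.5) mm in the rest's frame; notch 26 mm wide, cheeks up to 56.5 mm above the bench.
- rest_handle (a point): Floor of the handle saddle's notch, at (-85, 0, 32) mm in the rest's frame; notch 28 mm wide, cheeks up to 52 mm above the bench.
- tray: Blue plastic tray with finished brackets, 190 x 140 x 35 mm, origin under its centre, across the nest from the rest; leave it alone.
- done0: Finished bracket in the tray, same shape as the bracket; leave it alone.
- done1: Finished bracket in the tray, same shape as the bracket; leave it alone.
- filecard: File-cleaning brush with wooden back, 125 x 34 x 22 mm, origin under its centre, lying beyond the nest; leave it alone.
- loupe: Black inspection loupe, 38 mm in diameter and 36 mm high, origin under its centre, standing beyond the nest; leave it alone.
Things that resemble listed ones, but are neither listed nor needed, are in the scene too. What is shaped like the bracket but purple is not meant.

How it is judged (in metres and radians):
On the way, in this order (a step that is already met when the one before it is completed fails the run):
1. the bracket is slid home against the stop (within 3 mm) before the file touches it (x of bracket in the frame of nest above 0.002 m and contact force between file and bracket below 0.1 N), for 0.2 s.
2. first stroke begins: the toe end of the teeth (95 mm or more ahead of the handle) on the edge, flat (0.14 rad), blade centred on it within 9 mm, pressed with more than 3 N, bracket home (angle between file's own z axis and vertical below 0.14 rad and y of edge in the frame of file between -0.009 and 0.009 m and contact force between file and bracket above 3 N and x of bracket in the frame of nest above 0.002 m and x of edge in the frame of file between 0.095 and 0.142 m), for 0.1 s.
3. first stroke ends near the heel of the teeth (edge less than 60 mm ahead of the handle), the file still sliding, flat, pressed with more than 3 N (angle between file's own z axis and vertical below 0.14 rad and y of edge in the frame of file between -0.009 and 0.009 m and contact force between file and bracket above 3 N and x of bracket in the frame of nest above 0.002 m and x of edge in the frame of file between 0.018 and 0.06 m and linear speed of file above 0.008 m/s), for 0.05 s.
4. the file is lifted off the edge there (3 mm clear, edge still under the heel half), bracket still home (all of step 1 and z of edge in the frame of file below -0.0055 m and x of edge in the frame of file below 0.075 m), for 0.1 s.
5. second stroke begins: the toe end of the teeth (95 mm or more ahead of the handle) on the edge, flat (0.14 rad), blade centred on it within 9 mm, pressed with more than 3 N, bracket home (all of step 2), for 0.1 s.
6. second stroke ends near the heel of the teeth (edge less than 60 mm ahead of the handle), the file still sliding, flat, pressed with more than 3 N (all of step 3), for 0.05 s.
7. the file is lifted off the edge there (3 mm clear, edge still under the heel half), bracket still home (all of step 4), for 0.1 s.
8. third stroke begins: the toe end of the teeth (95 mm or more ahead of the handle) on the edge, flat (0.14 rad), blade centred on it within 9 mm, pressed with more than 3 N, bracket home (all of step 5), for 0.1 s.
9. third stroke ends near the heel of the teeth (edge less than 60 mm ahead of the handle), the file still sliding, flat, pressed with more than 3 N (all of step 6), for 0.05 s.
10. the file is lifted off the edge there (3 mm clear, edge still under the heel half), bracket still home (all of step 7), for 0.1 s.
At the end, for the whole second after the job is handed in: The bracket stands flat (0.06 rad) in the nest within 3 mm of the stop, and the file lies still and released in both saddles of the rest, toe to the blade saddle, within 20 mm along, 8 mm sideways and 6 mm in height of where it belongs (x of bracket in the frame of nest above 0.002 m and angle between bracket's own z axis and vertical below 0.06 rad and linear speed of each of bracket, file below 0.02 m/s and x of file_toe in the frame of rest between 0.12 and 0.16 m and y of file_toe in the frame of rest between -0.008 and 0.008 m and z of file_toe in the frame of rest between 0.0365 and 0.0485 m and y of file_butt in the frame of rest between -0.008 and 0.008 m and z of file_butt in the frame of rest between 0.039 and 0.051 m); the robot touches nothing.
It fails at once if the file presses on the bracket with more than 12 N (contact force between file and bracket above 12 N).
It fails at once if the file rubs on the bracket while the bracket stands more than 4 mm off the stop (filed before it was home, or dragged back on a return) (contact force between file and bracket above 0.5 N and x of bracket in the frame of nest below 0.001 m).
It fails at once if the bracket is tipped up in the nest by more than 0.15 rad (angle between bracket's own z axis and vertical above 0.15 rad).
It fails at once if the tray, a finished bracket, the file brush or the loupe is moved by more than 20 mm (distance of any of tray, done0, done1, filecard, loupe from where it was at the start of the episode above 0.02 m).
It also fails if it takes over 72 s, if anything falls off the work surface, if the arm or the gripper's body presses on something with over 40 N, if the wrist force passes 120 N, or if a joint passes its speed limit or range.

## Robot

A 7-joint arm with a two-finger parallel gripper is mounted at the origin on the work surface. World frame = base frame: x ahead of the robot, y to its left, z up, the work surface at z = 0. Lengths are in mm, angles in rad, forces in N, time in s.
With the tool pointing down it reaches from about 425 to 875 mm from the base axis. Payload 4.7 kg.
Tool frame: the origin (TCP) lies at the very end of the fingers, on their centre line; the grasp point (between the pads) lies 19 mm behind it; y points along the fingers, z is the direction in which the jaws open and shut, and the axes are right-handed (so a half turn about y gives the same grasp; the last joint's range is limited). The gripper opens to 87 mm and grips with 3 to 60 N. Pads are 19 mm wide; open, the fingers measure 117 mm over their backs; the gripper's body (75 mm by 190 mm) begins 51 mm behind the grasp point.
Start: joints at [1.343, 0.321, -0.07, 1.45, 0.023, 1.371, -0.057], TCP at [155.62, -631.119, 189.087] pointing down, gripper open.
Joint ranges: [-2.86, 2.86], [-0.3, 2.09], [-1.38, 1.24], [0.06, 2.45], [-1.56, 4.7], [0.09, 2.05], [-2.69, 2.69]. Speed limits (rad/s): [2.57, 2.57, 3.14, 3.14, 3.14, 3.14, 3.14].

## Interface

Orientations are given as a unit quaternion [x, y, z, w].
In Python, from station import manip gives the robot as it stands.
- The arm moves only by the shell command python3 -m crank 'ROWS' [FORCE]. ROWS is JSON, a list of rows, each a list of 7 numbers: the shift along the tool's x, y, z in cm, then the turn, a rotation vector about the tool's x, y, z in degrees, then the gripper's target within -1 to 1 (shut at 1, half-way at 0, fully open at -1). A call has 1 to 12 rows; each row is the pose to reach, as a shift and turn from the pose commanded when the call began, along the tool's axes at that moment; what a row does not reach only later rows make up. A row lasts 1/8 s, in which the tool goes at most 62.5 mm and 10.7 degrees, less where a joint would pass 70% of its speed; a pose out of reach is approached as far as the arm can. A call with a gripper value outside its range is refused whole. The fingers move at their own pace and stop on an object; FORCE is the grip in N (left out, the last holds). Time passes only in rows, so rows that repeat a pose let the fingers close. It gives the time, the measured TCP pose, the force and the opening at its end, in the units of the state.
- manip.read_state(): the state, without advancing time (a new reading comes with each control period).
- manip.snapshot(name): name is "scene" or "top" or "wrist"; returns a dict with "frame" (384x512x3 uint8, blue, green, red), "camera_matrix" (3x3 intrinsics, pixels), "dist_coeffs" ([k1, k2, p1, p2, k3] as OpenCV has them; the pictures are not rectified), "pose" (4x4, takes a point from camera to world coordinates). Camera axes: x right, y up, looking along -z (the intrinsics and any distortion apply to the point x, -y, -z); pixel columns grow to the right and rows downward; lengths in mm; the calibration is good to about 2 mm. A picture is of the moment at which its call begins. There is no depth.
- manip.job_done(): hands the job in, once; it reports no verdict.
The state is a dict: "clock": time; "joint_positions": joint angles; "dq": joint speeds; "joint_torque": joint torques, N m; "position": TCP position; "ee_rot": TCP orientation; "ft_force": force on the tool from outside, world axes, zero at the start; "moment": the same for the moment, N m; "opening": finger opening in mm.
Only numpy, scipy, OpenCV 4.12 (cv2) and the standard library are available. Lean on these libraries where they do the work, as an engineer would, in place of code of your own. Each camera call takes 0.05 s, during which the arm holds its last target.

## Working session

There is one attempt and no reset: what is moved stays moved. The work goes in short steps, Python scripts to look and compute and a shell command to move; the robot and the scene stay as the last step left them, time stands still between calls to the robot, and variables do not carry over. Pictures are saved under pics/ and viewed, and the job is handed in when it is done.

```bash
ls; mkdir -p pics; python3 - <<'E'
from station import manip
import cv2,numpy as np
print(manip.read_state())
for n in ["scene","top","wrist"]:
    s=manip.snapshot(n); cv2.imwrite(f"pics/{n}0.png",s["frame"]); print(n,np.round(s["camera_matrix"],1).tolist(),s["dist_coeffs"],np.round(s["pose"],3).tolist())
E
```

```text
pics
{'clock': 0.0, 'joint_positions': array([ 1.34308866,  0.3218278 , -0.07010659,  1.45168941,  0.02259045,
        1.37079093, -0.05689624]), 'dq': array([-0.00056876, -0.00027383, -0.00176409, -0.0012575 ,  0.00034957,
       -0.00067567, -0.00038704]), 'joint_torque': array([-9.18877267e-04, -4.91292500e+01, -4.04302133e-01, -3.12533355e+01,
       -6.39675278e-02,  4.34120209e-02,  1.57358295e-04]), 'position': array([ 155.4633577 , -630.49151734,  187.95139304]), 'ee_rot': array([-0.08541367,  0.70261489, -0.70126974,  0.08519137]), 'ft_force': array([ 0.01165204,  0.13050561, -0.99998556]), 'moment': array([-0.0086476 , -0.01113561,  0.02641961]), 'opening': 87.03468911098385}
scene [[400.6, 0.0, 256.3], [0.0, 400.6, 190.5], [0.0, 0.0, 1.0]] [-0.02037356  0.          0.          0.          0.        ] [[0.482, -0.545, 0.686, 1189.186], [0.876, 0.301, -0.376, -317.605], [-0.002, 0.782, 0.623, 612.984], [0.0, 0.0, 0.0, 1.0]]
top [[358.3, 0.0, 250.2], [0.0, 358.3, 190.3], [0.0, 0.0, 1.0]] [-0.1112394  0.         0.         0.         0.       ] [[-0.034, 0.978, -0.208, 388.102], [-0.999, -0.032, 0.013, 9.052], [0.006, 0.208, 0.978, 939.454], [0.0, 0.0, 0.0, 1.0]]
wrist [[301.9, 0.0, 258.5], [0.0, 301.9, 191.0], [0.0, 0.0, 1.0]] [0.00488013 0.         0.         0.         0.        ] [[0.24, 0.931, 0.277, 232.599], [-0.971, 0.23, 0.067, -612.131], [-0.001, -0.285, 0.959, 383.548], [0.0, 0.0, 0.0, 1.0]]
```

View pics/scene0.png

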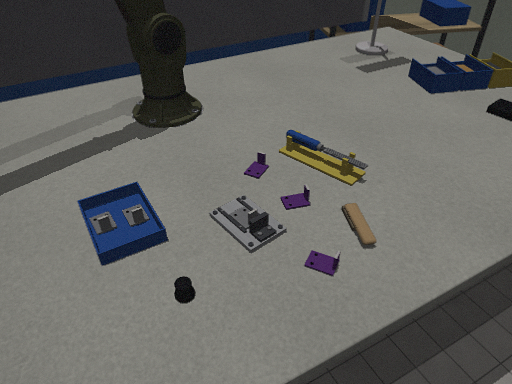

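View pics/top0.png

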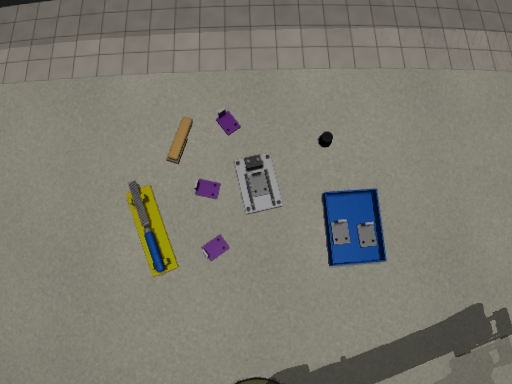

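View pics/wrist0.png

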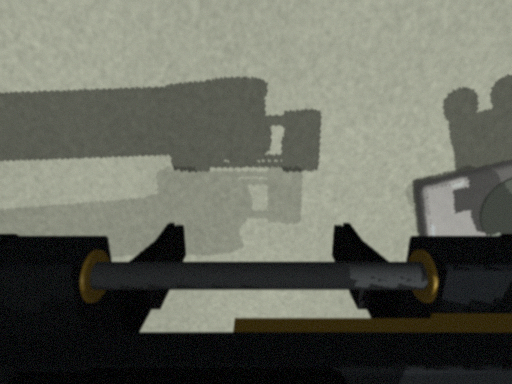

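```bash
cat > h.py <<'E'
import numpy as np,cv2
from station import manip
from scipy.spatial.transform import Rotation as R
def ray(s,uv):
    p=cv2.undistortPoints(np.array([[uv]],float),s["camera_matrix"],s["dist_coeffs"])[0,0]
    d=s["pose"][:3,:3]@np.array([p[0],-p[1],-1]); return s["pose"][:3,3],d
def onz(s,uv,z):
    o,d=ray(s,uv); return o+d*(z-o[2])/d[2]
def proj(s,P):
    P=np.atleast_2d(np.array(P,float)); T=s["pose"]; c=(P-T[:3,3])@T[:3,:3]; c=c*[1,-1,-1]
    return cv2.projectPoints(c,np.zeros(3),np.zeros(3),s["camera_matrix"],np.array(s["dist_coeffs"]))[0][:,0]
def crop(s,x0,y0,x1,y1,k,name,lines=()):
    f=cv2.resize(s["frame"][y0:y1,x0:x1],None,fx=k,fy=k,interpolation=cv2.INTER_CUBIC)
    for pts,col in lines:
        q=((proj(s,pts)-[x0-.5,y0-.5])*k).astype(np.int32); cv2.polylines(f,[q],False,col,1)
    cv2.imwrite("pics/"+name+".png",f)
def fr(x,y,yaw,z=0):
    def g(P):
        P=np.atleast_2d(np.array(P,float)); c,n=np.cos(yaw),np.sin(yaw)
        return np.c_[x+c*P[:,0]-n*P[:,1], y+n*P[:,0]+c*P[:,1], z+P[:,2]]
    return g
def box(x0,x1,y0,y1,z):
    return [(x0,y0,z),(x1,y0,z),(x1,y1,z),(x0,y1,z),(x0,y0,z)]
E
python3 - <<'E'
from h import *
s=manip.snapshot("top"); crop(s,225,145,295,220,8,"topn"); crop(s,120,175,190,280,6,"topr")
s=manip.snapshot("scene"); crop(s,200,185,295,255,8,"scn"); crop(s,270,120,375,190,7,"scr")
E
```

```text
(no output)
```

View pics/topn.png

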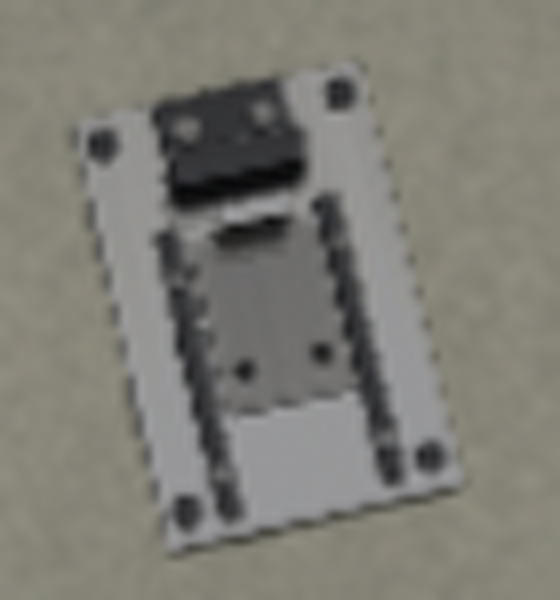

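View pics/topr.png

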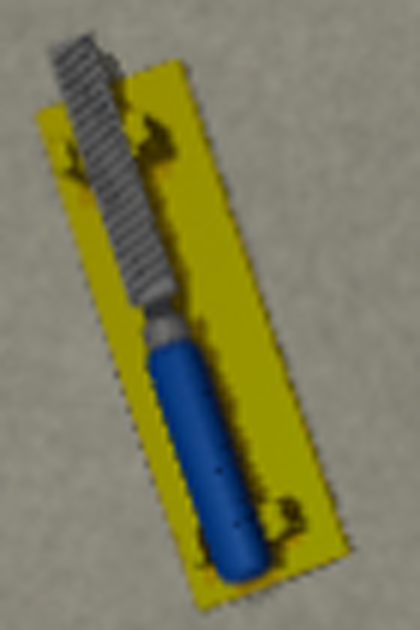

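View pics/scn.png

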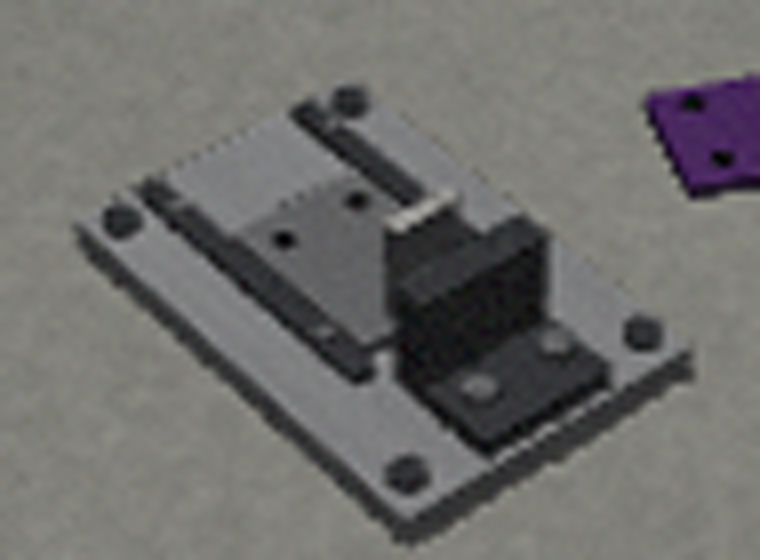

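View pics/scr.png

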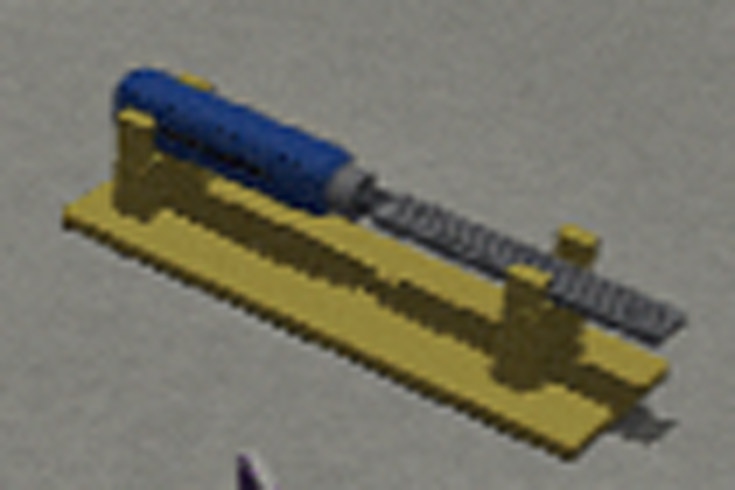

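```bash
cat > fit.py <<'E'
from h import *
from scipy.optimize import least_squares
t=manip.snapshot("top"); c=manip.snapshot("scene")
def px(l,x0,y0,k): return np.array(l,float)/k+[x0-.5,y0-.5]
def fit(obs,x0):
    f=lambda p: np.concatenate([(proj(s,fr(*p[:3])(P))-uv).ravel() for s,P,uv in obs])
    r=least_squares(f,x0,loss="soft_l1"); return r.x,np.round(f(r.x).reshape(-1,2),1).tolist()
nc=[(75,50,12),(75,-50,12),(-75,-50,12),(-75,50,12)]
tn=px([(76,132),(365,65),(462,487),(170,553)],225,145,8)
sn=px([(692,350),(405,530),(78,228),(350,88)],200,185,8)
for nm,o in (("top",[(t,nc,tn)]),("sc",[(c,nc,sn)]),("both",[(t,nc,tn),(c,nc,sn)])):
    print("nest",nm,fit(o,[550,0,0.1]))
rc=[(117.5,35,8),(117.5,-35,8),(-117.5,-35,8),(-117.5,35,8)]
tr=px([(38,112),(183,60),(352,548),(203,610)],120,175,6)
sr=px([(573,458-14),(668,370),(113,188),(65,210)],270,120,7)
sr=px([(668,370),(573,445),(65,212)],270,120,7)
rs=[(117.5,35,8),(117.5,-35,8),(-117.5,-35,8)]
for nm,o in (("top",[(t,rc,tr)]),("sc",[(c,rs,sr)]),("both",[(t,rc,tr),(c,rs,sr)])):
    print("rest",nm,fit(o,[500,250,0.1]))
E
python3 fit.py
```

```text
nest top (array([ 6.05010010e+02, -2.48711820e+01,  1.83740372e-01]), [[-0.2, -0.9], [-0.2, -0.1], [0.6, 0.5], [-0.1, 0.3]])
nest sc (array([ 6.10622944e+02, -2.51794893e+01,  1.89230661e-01]), [[0.5, 0.5], [0.2, 0.0], [-0.9, -0.2], [0.1, -0.6]])
nest both (array([ 6.07657670e+02, -2.45489496e+01,  1.84484555e-01]), [[-0.4, -1.9], [-0.4, -1.1], [0.4, -0.5], [-0.2, -0.6], [-0.1, -0.3], [-0.5, -1.0], [-1.1, -1.2], [-0.1, -1.4]])
rest top (array([4.90699797e+02, 2.58854463e+02, 3.42929497e-01]), [[-0.3, -0.3], [-0.1, -1.0], [0.6, 0.8], [-0.1, 0.3]])
rest sc (array([4.91909127e+02, 2.60435398e+02, 3.27979962e-01]), [[0.8, -0.6], [-0.2, 1.0], [-0.5, -0.5]])
rest both (array([4.91151962e+02, 2.59253537e+02, 3.41514134e-01]), [[-0.4, -0.5], [-0.2, -1.2], [0.3, 0.6], [-0.3, 0.1], [0.4, -1.0], [-0.3, 0.7], [-1.2, -0.2]])
```

```bash
cat > meas.py <<'E'
from fit import *
def inv(pose,P):
    x,y,w=pose; d=P[:2]-[x,y]; return np.round([np.cos(w)*d[0]+np.sin(w)*d[1],-np.sin(w)*d[0]+np.cos(w)*d[1]],1)
NT=(605,-24.9,.184);NS=(610.6,-25.2,.186)
print("top: foot near edge ends, tab top ends(mid), stop top near edge, foot")
for uv,z in (((220,415),18),((355,390),18),((224,222),52),((288,208),52),((170,200),49),((303,178),49)):
    print(inv(NT,onz(t,px([uv],225,145,8)[0],z)))
print("scene: tab top ends, foot near L, stop top near corners")
for uv,z in (((385,222),52),((458,194),52),((400,300),49),((548,238),49),((240,235),18),((345,178),18)):
    print(inv(NS,onz(c,px([uv],200,185,8)[0],z)))
RT=(490.7,258.9,.343);RS=(491.9,260.4,.335)
print("file top: toe corners z47.5, neck/handle front mid z~50, butt")
for uv,z in (((52,50),47.5),((92,35),47.5),((168,340),52),((243,582),45),((103,160),47.5),((150,340),45),((195,330),45)):
    print(inv(RT,onz(t,px([uv],120,175,6)[0],z)))
print("scene toe")
for uv,z in (((685,318),47.5),((652,345),45),((660,340),42.5),((118,95),45)):
    print(inv(RS,onz(c,px([uv],270,120,7)[0],z)))
E
python3 meas.py | grep -v "^nest\|^rest"
```

```text
top: foot near edge ends, tab top ends(mid), stop top near edge, foot
[-34.  24.]
[-35.3 -21.1]
[20.8 10.9]
[ 20.9 -10.1]
[32.4 26.1]
[ 30.4 -17.3]
scene: tab top ends, foot near L, stop top near corners
[15.5 -8.4]
[19.1 13.5]
[ 38.9 -22.1]
[45.1 22.7]
[-36.1 -19.5]
[-36.6  17.9]
file top: toe corners z47.5, neck/handle front mid z~50, butt
[127.5  10.5]
[127.4  -7.9]
[-10.3   1.3]
[-114.6    5.8]
[73.4  4.3]
[-6.2 10. ]
[-9.1 -9.2]
scene toe
[129.    9.5]
[127.3  -9.3]
[126.3  -1.4]
[-118.2   -0.4]
```

```bash
cat >> h.py <<'E'
def tool(): 
    st=manip.read_state(); return np.array(st["position"]),R.from_quat(st["ee_rot"])
def plan(target,yaw=None):
    """print shift in cm tool axes & rotvec deg to have tool z axis (jaw) across yaw, tool y down"""
    p,r=tool(); sh=r.inv().apply(np.array(target)-p)/10
    out=""
    if yaw is not None:
        best=None
        for s in (1,-1):
            z=s*np.array([-np.sin(yaw),np.cos(yaw),0]); y=np.array([0,0,-1.]); x=np.cross(y,z)
            rv=(r.inv()*R.from_matrix(np.c_[x,y,z])).as_rotvec(degrees=True)
            if best is None or np.linalg.norm(rv)<np.linalg.norm(best): best=rv
        out=best
    print("shift cm",np.round(sh,2),"rot deg",np.round(out,2) if yaw is not None else "")
E
python3 - <<'E'
from h import *
p,r=tool(); print(np.round(r.as_matrix(),3))
plan([520,-40,200],.185)
s=manip.snapshot("wrist"); print(r.inv().apply(s["pose"][:3,3]-p), np.round(r.inv().as_matrix()@s["pose"][:3,:3],3))
E
```

```text
[[-0.971 -0.     0.239]
 [-0.239  0.    -0.971]
 [ 0.    -1.    -0.   ]]
shift cm [-49.53  -1.1  -48.66] rot deg [0.   3.26 0.  ]
[ -79.27866157 -195.48167438    0.23283596] [[-0.    -0.959 -0.285]
 [-0.001  0.285 -0.959]
 [ 1.     0.    -0.001]]
```

```bash
python3 - <<'E'
from h import *
plan([560,-33,140],.185)
E
```

```text
shift cm [-53.58   4.9  -48.39] rot deg [-0.    3.26 -0.  ]
```

```bash
python3 -m crank '[[-53.6,2,-48.4,0,3.26,0,1],[-53.6,2,-48.4,0,3.26,0,1],[-53.6,2,-48.4,0,3.26,0,1],[-53.6,2,-48.4,0,3.26,0,1],[-53.6,2,-48.4,0,3.26,0,1],[-53.6,2,-48.4,0,3.26,0,1],[-53.6,4.9,-48.4,0,3.26,0,1],[-53.6,4.9,-48.4,0,3.26,0,1],[-53.6,4.9,-48.4,0,3.26,0,1],[-53.6,4.9,-48.4,0,3.26,0,1],[-53.6,4.9,-48.4,0,3.26,0,1],[-53.6,4.9,-48.4,0,3.26,0,1]]' 30; python3 -c "
from h import *
plan([560,-33,140],.185)
s=manip.snapshot('wrist'); cv2.imwrite('pics/w1.png',s['frame'])"
```

```text
clock: 2.0
position: [561.3, -29.1, 140.1]
ee_rot: [-0.066, 0.704, -0.704, 0.067]
ft_force: [0.5, 0.1, -0.3]
opening: 0.3
shift cm [0.2  0.01 0.36] rot deg [ 0.06  0.2  -0.06]
```

View pics/w1.png

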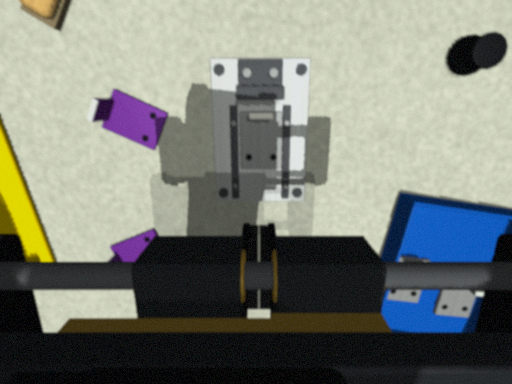

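```bash
python3 - <<'E'
from h import *
s=manip.snapshot('wrist'); import pickle; pickle.dump(s,open('w1.pkl','wb'))
crop(s,205,50,320,210,5,'w1n')
f=cv2.imread('pics/w1n.png'); f=np.clip((f/255.)**.6*255,0,255).astype('uint8')
cv2.imwrite('pics/w1n.png',f[:600]); print(f.shape)
E
```

```text
(800, 575, 3)
```

View pics/w1n.png

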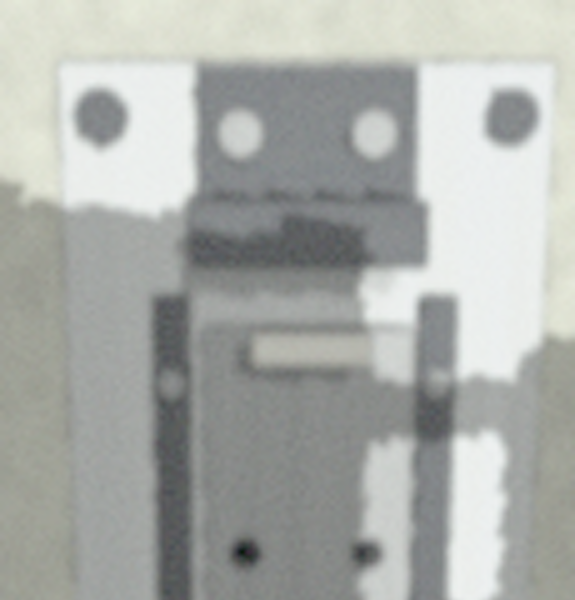

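```bash
cat > wf.py <<'E'
from h import *
import pickle
from scipy.optimize import least_squares
s=pickle.load(open('w1.pkl','rb'))
px=lambda l:np.array(l,float)/5+[204.5,49.5]
P=[(75,50,12),(75,-50,12),(30,23.5,17),(30,-23.5,17),(35,22,49),(35,-22,49),(47,22,49),(47,-22,49)]
uv=px([(58,62),(555,62),(190,297),(417,297),(184,265),(428,265),(190,200),(428,200)])
f=lambda p:(proj(s,fr(*p)(P))-uv).ravel()
r=least_squares(f,[607,-25,.185],loss='soft_l1'); print(r.x.round(3)); print(f(r.x).reshape(-1,2).round(1).tolist())
x,y,w=r.x
for q in ((250,333),(372,333),(250,368),(372,368)):
    g=onz(s,px([q])[0],52); d=g[:2]-[x,y]; print(np.round([np.cos(w)*d[0]+np.sin(w)*d[1],-np.sin(w)*d[0]+np.cos(w)*d[1]],1))
for q in ((245,553),(367,553)):
    g=onz(s,px([q])[0],18); d=g[:2]-[x,y]; print('hole',np.round([np.cos(w)*d[0]+np.sin(w)*d[1],-np.sin(w)*d[0]+np.cos(w)*d[1]],1))
E
python3 wf.py
```

```text
[ 6.06119e+02 -2.27450e+01  1.90000e-01]
[[-1.0, -0.7], [0.6, -0.5], [-0.3, -0.4], [0.5, -0.3], [0.5, 1.0], [-0.0, 1.1], [-0.9, 0.1], [0.4, 0.2]]
[24.  10.4]
[ 24.  -11.9]
[17.7 10.4]
[ 17.8 -12. ]
hole [-22.9  12. ]
hole [-22.8 -13.9]
```

```bash
python3 - <<'E'
from h import *
plan([606.0,-24.8,26],.187)
E
```

```text
shift cm [-4.4  11.38  0.68] rot deg [ 0.19  0.32 -0.07]
```

```bash
python3 -m crank '[[-4.4,4,0.68,0.2,0.3,0,1],[-4.4,8,0.68,0.2,0.3,0,1],[-4.4,11.4,0.68,0.2,0.3,0,1],[-4.4,11.4,0.68,0.2,0.3,0,1],[-4.4,11.4,0.68,0.2,0.3,0,1]]'; python3 -c "
from h import *
plan([623.5,-21.5,26],.187)
s=manip.snapshot('scene'); crop(s,190,150,310,260,6,'push1')"
```

```text
clock: 2.72
position: [605.6, -32.1, 27.6]
ee_rot: [0.062, -0.703, 0.706, -0.064]
ft_force: [-0.4, -0.1, 1.5]
opening: 0.5
shift cm [-1.95  0.16 -0.72] rot deg [-0.25 -0.46 -0.11]
```

View pics/push1.png

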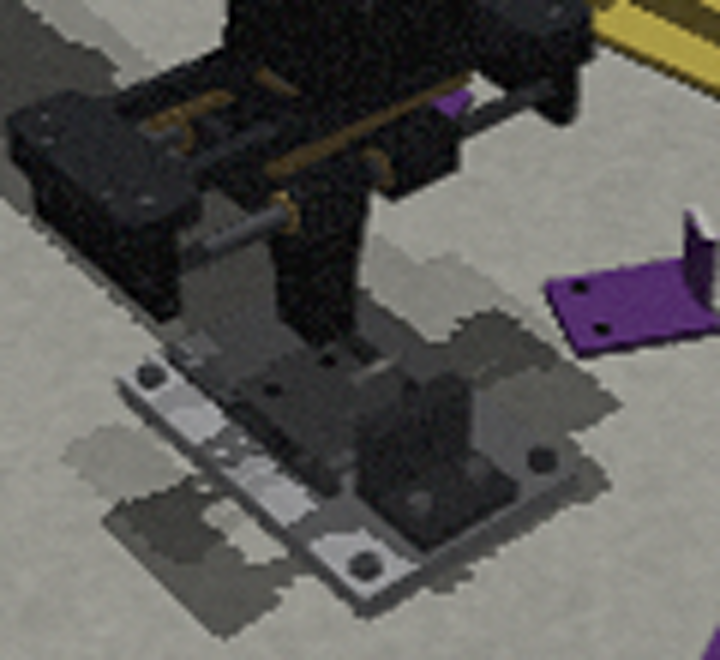

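```bash
python3 -m crank '[[0,0,0,0,0,0,1],[0,0,0,0,0,0,1],[0,0,0,0,0,0,1]]'; python3 -c "
from h import *
plan([606.6,-24.8,26],.187)"
```

```text
clock: 3.15
position: [604.9, -31.5, 26.5]
ee_rot: [0.063, -0.703, 0.706, -0.064]
ft_force: [-0.6, -1.2, 0.5]
opening: 0.4
shift cm [-0.29  0.05 -0.63] rot deg [-0.23 -0.42 -0.03]
```

```bash
python3 -m crank '[[-0.2,0.05,-0.4,-0.2,-0.4,0,1],[-0.5,0.05,-0.63,-0.2,-0.4,0,1],[-0.8,0.05,-0.63,-0.2,-0.4,0,1],[-1.1,0.05,-0.63,-0.2,-0.4,0,1],[-1.3,0.05,-0.63,-0.2,-0.4,0,1],[-1.5,0.05,-0.63,-0.2,-0.4,0,1],[-1.7,0.05,-0.63,-0.2,-0.4,0,1],[-1.9,0.05,-0.63,-0.2,-0.4,0,1],[-1.9,0.05,-0.63,-0.2,-0.4,0,1]]'; python3 -c "
from h import *
plan([623.5,-21.5,26],.187)
s=manip.snapshot('scene'); crop(s,190,150,310,260,6,'push2')"
```

```text
clock: 4.28
position: [622.3, -21.8, 25.5]
ee_rot: [0.066, -0.704, 0.704, -0.066]
ft_force: [-0.5, -0.9, 0.3]
opening: 0.1
shift cm [-0.12 -0.05 -0.01] rot deg [-0.   -0.01  0.  ]
```

View pics/push2.png

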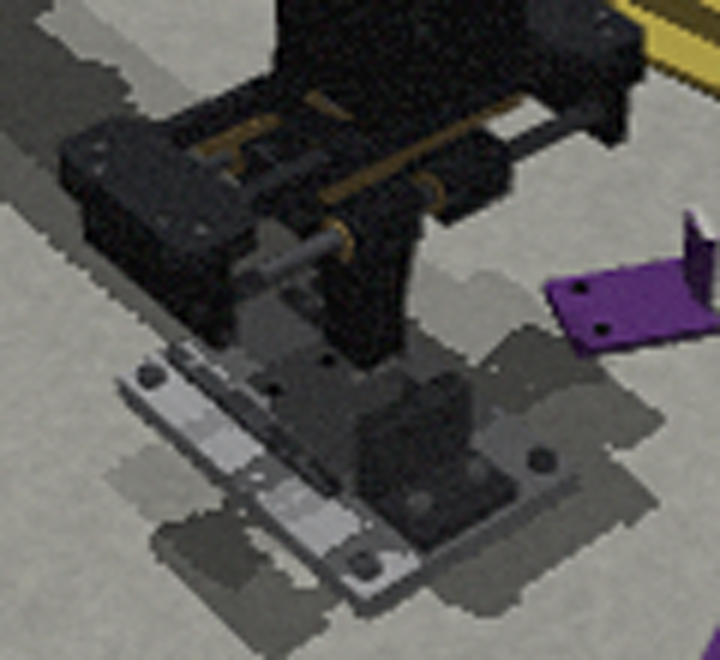

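```bash
python3 -m crank '[[-0.2,0,0,0,0,0,1],[-0.4,0,0,0,0,0,1],[-0.6,0,0,0,0,0,1],[-0.7,0,0,0,0,0,1],[-0.8,0,0,0,0,0,1],[-0.8,0,0,0,0,0,1]]'; python3 -c "
from h import *
s=manip.snapshot('scene'); crop(s,190,150,310,260,6,'push3')"
```

```text
clock: 5.08
position: [630.1, -20.3, 25.5]
ee_rot: [0.066, -0.704, 0.704, -0.066]
ft_force: [-0.2, -0.1, 0.9]
opening: 0.5
```

View pics/push3.png

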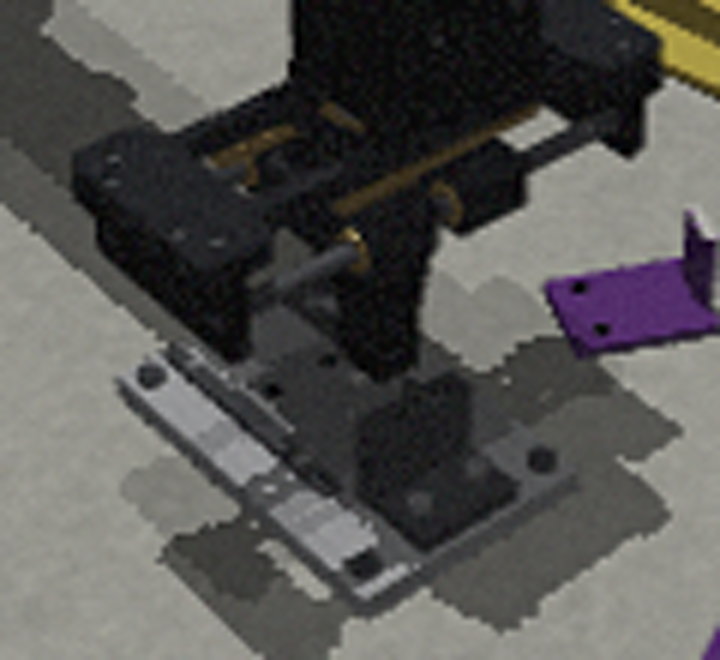

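```bash
python3 -c "
from h import *
s=manip.snapshot('scene'); g=fr(608,-24.5,.187)
b=lambda o:[(g(box(24+o,30+o,-11,11,52)),(0,255,0)),(g(box(-30+o,30+o,-22,22,18)),(0,255,0))]
q=fr(630,-20.3,.187)
crop(s,190,150,310,260,6,'push4',b(-6.2)+[(q(box(-9.5,9.5,-15,15,25.5)),(0,0,255)),(g(box(35,47,-22,22,49)),(255,0,0))])
w=manip.snapshot('wrist');crop(w,190,50,340,260,3,'push4w'); f=cv2.imread('pics/push4w.png');cv2.imwrite('pics/push4w.png',((f/255.)**.5*255).astype('uint8')[:600])"
```

```text
(no output)
```

View pics/push4.png

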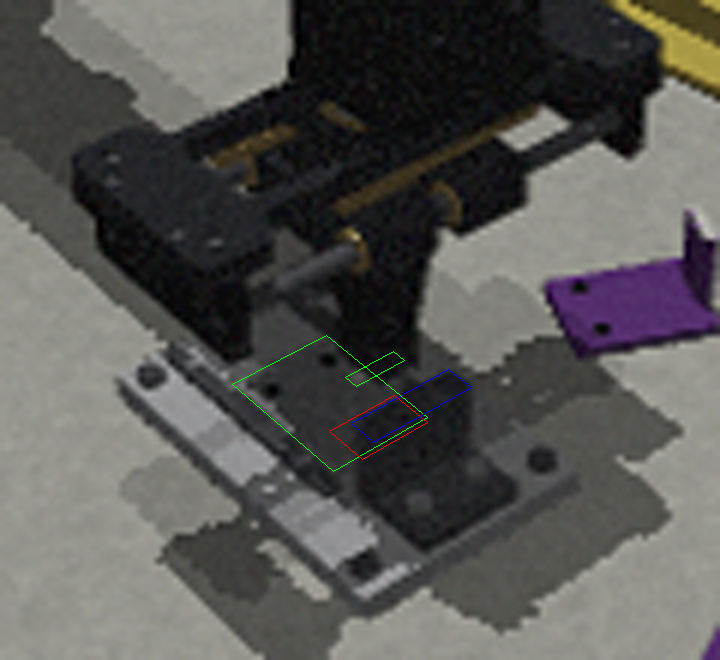

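View pics/push4w.png

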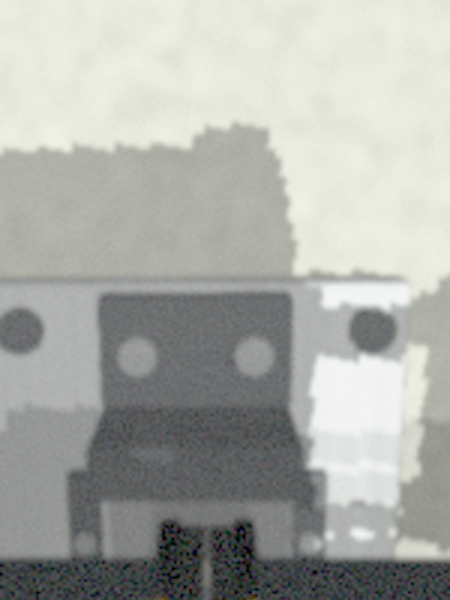

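```bash
python3 -c "
from h import *
g=fr(606.5,-24,.187); o=-6.2
p,r=tool();print(p)
q=lambda z:p+r.apply(np.array([(-9.5,z,-15),(9.5,z,-15),(9.5,z,15),(-9.5,z,15),(-9.5,z,-15)]))
w=manip.snapshot('wrist');crop(w,190,120,340,320,4,'push5w',[(g(box(24+o,30+o,-11,11,52)),(0,255,0)),(g(box(-30+o,30+o,-22,22,18)),(0,255,0)),(g(box(35,47,-22,22,49)),(255,0,0)),(q(0),(0,0,255)),(q(-30),(0,255,255))]); f=cv2.imread('pics/push5w.png');cv2.imwrite('pics/push5w.png',((f/255.)**.4*255).astype('uint8')[:600])"
```

```text
[630.00720362 -20.37727495  25.48446852]
```

View pics/push5w.png

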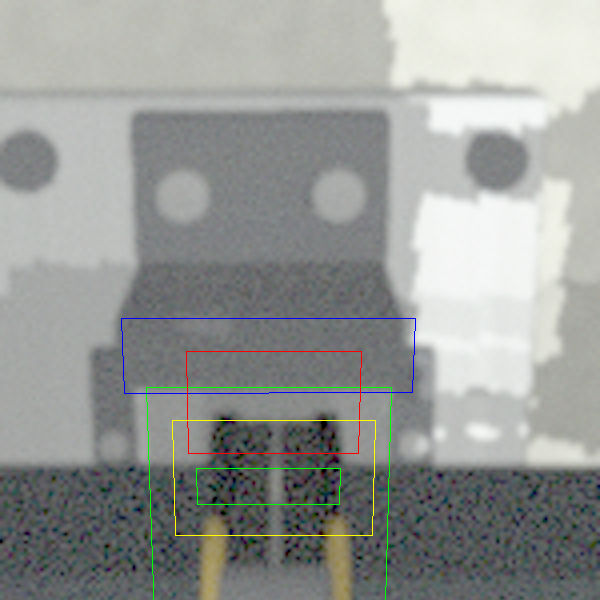

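```bash
cat > tri.py <<'E'
from h import *
def tri(a,b):
    (o1,d1),(o2,d2)=a,b
    d1=d1/np.linalg.norm(d1);d2=d2/np.linalg.norm(d2)
    A=np.c_[d1,-d2]; t=np.linalg.lstsq(A,o2-o1,rcond=None)[0]
    p,q=o1+d1*t[0],o2+d2*t[1]; return (p+q)/2,np.linalg.norm(p-q)
E
python3 -c "
from tri import *
w=manip.snapshot('wrist');s=manip.snapshot('scene'); crop(s,230,190,275,230,14,'tip')
f=cv2.imread('pics/tip.png');cv2.imwrite('pics/tip.png',((f/255.)**.4*255).astype('uint8')[:600])
print(tri(ray(w,(339/4+189.5,416/4+119.5)),ray(s,(387/6+189.5,378/6+149.5))))
"
```

```text
(array([646.0737024 , -26.23694748,  64.50000493]), np.float64(1.6585518093480587))
```

View pics/tip.png

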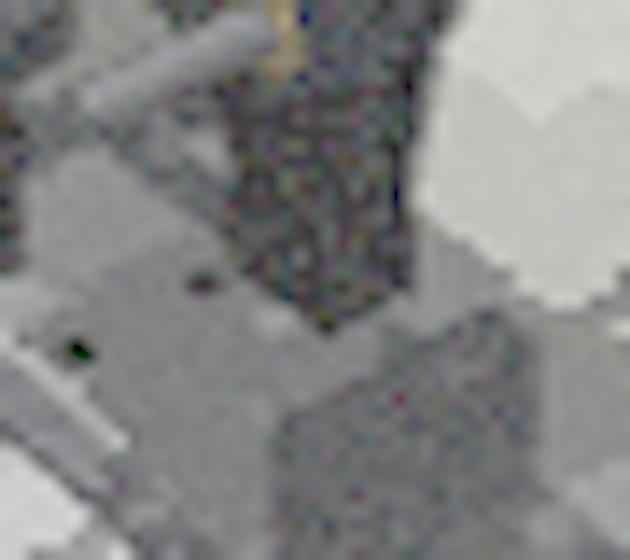

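```bash
python3 -m crank '[[4,0,0,0,0,0,1],[8,0,0,0,0,0,1],[12,0,0,0,0,0,1],[12,0,0,0,0,0,1],[12,0,0,0,0,0,1],[12,0,0,0,0,0,1]]'; python3 -c "
from tri import *
p,r=tool();print(p)
s=manip.snapshot('scene'); t=manip.snapshot('top');w=manip.snapshot('wrist')
q=lambda z:p+r.apply(np.array([(-9.5,z,-15),(9.5,z,-15),(9.5,z,15),(-9.5,z,15),(-9.5,z,-15)]))
L=[(q(0),(0,0,255)),(q(-30),(0,255,255))]
for n,a in (('s',(s,190,140,290,240,6)),('t',(t,220,160,300,240,7)),('w',(w,190,120,340,320,4))):
    crop(*a,'tp'+n,L)
    f=cv2.imread('pics/tp%s.png'%n);cv2.imwrite('pics/tp%s.png'%n,((f/255.)**.4*255).astype('uint8')[:600])
"
```

```text
clock: 6.12
position: [513.5, -42.2, 25.9]
ee_rot: [-0.066, 0.704, -0.704, 0.067]
ft_force: [-0.9, -0.9, 0.1]
opening: 0.1
[513.53092531 -42.18211042  25.89297911]
```

View pics/tps.png

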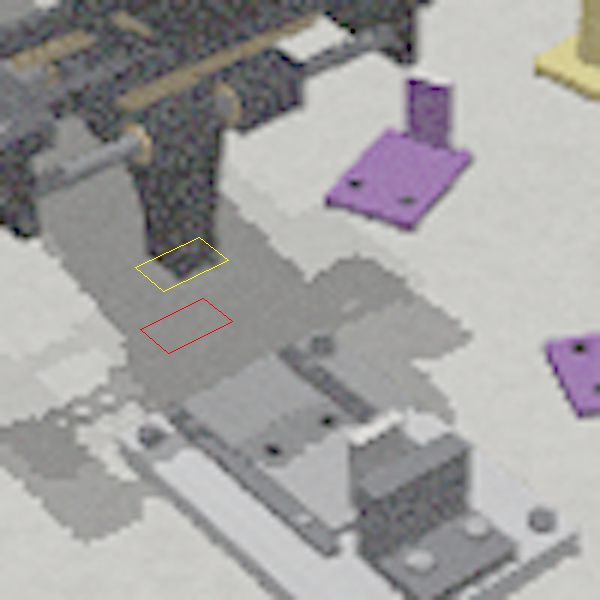

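View pics/tpw.png

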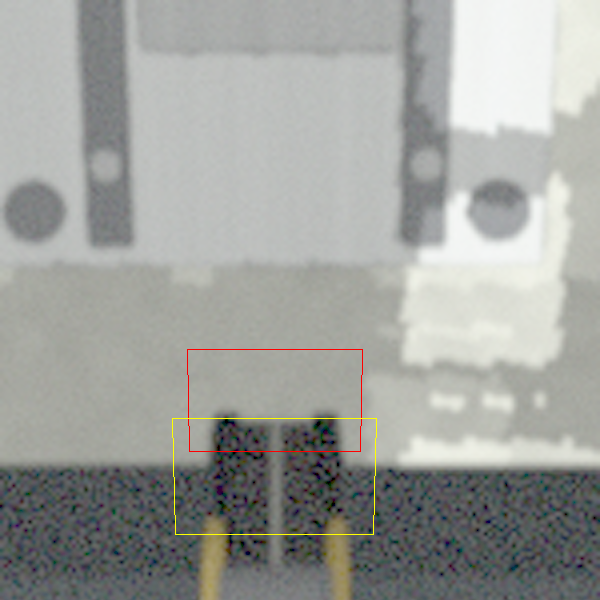

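```bash
python3 -c "
from tri import *
w=manip.snapshot('wrist');s=manip.snapshot('scene');p,r=tool();print(p)
for a,b in (((340,415),(184,280)),((338,418),(184,278)),((340,415),(184,275))):
  x,e=tri(ray(w,(a[0]/4+189.5,a[1]/4+119.5)),ray(s,(b[0]/6+189.5,b[1]/6+139.5))); print(x,e,r.inv().apply(x-p))
"
```

```text
[512.49011895 -42.29875022  25.39996374]
[527.48909216 -48.43564531  60.5440915 ] 1.9249715759631254 [-13.59657279 -35.14790162   8.80332974]
[527.20315832 -48.20579097  61.18776008] 1.8149967048261038 [-13.35838316 -35.79144769   8.52401883]
[528.35833571 -48.32254699  63.31345283] 1.2690766032992415 [-14.47172807 -37.91727209   8.85260696]
```

View pics/tpt.png

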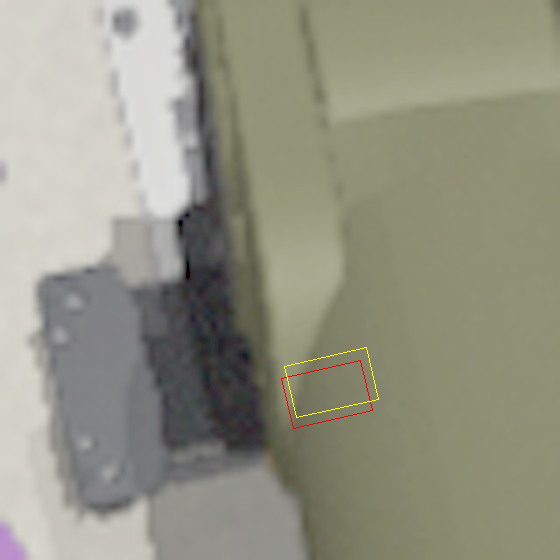

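```bash
python3 -c "
from h import *
plan([598.6,-26.3,-6],.187)"; 
```

```text
shift cm [-8.76  3.14  0.03] rot deg [ 0.03  0.   -0.  ]
```

```bash
python3 -m crank '[[-5,0,0,0,0,0,1],[-8.7,0,0,0,0,0,1],[-8.7,0,0,0,0,0,1],[-8.7,0,0,0,0,0,1],[-8.7,1.5,0,0,0,0,1],[-8.7,2.5,0,0,0,0,1],[-8.7,3.2,0,0,0,0,1],[-8.7,3.2,0,0,0,0,1],[-8.7,3.2,0,0,0,0,1]]'; python3 -c "
from tri import *
w=manip.snapshot('wrist');s=manip.snapshot('scene');p,r=tool();print(p)
crop(s,190,150,300,250,6,'p6s');crop(w,190,120,340,320,4,'p6w')
for n in ('p6s','p6w'):
    f=cv2.imread('pics/%s.png'%n);cv2.imwrite('pics/%s.png'%n,((f/255.)**.4*255).astype('uint8')[:600])
"
```

```text
clock: 7.5
position: [597.8, -26.5, -6.3]
ee_rot: [0.066, -0.704, 0.704, -0.066]
ft_force: [-1.0, 0.0, 0.4]
opening: 0.3
[598.04960928 -26.46134046  -6.05610042]
```

View pics/p6s.png

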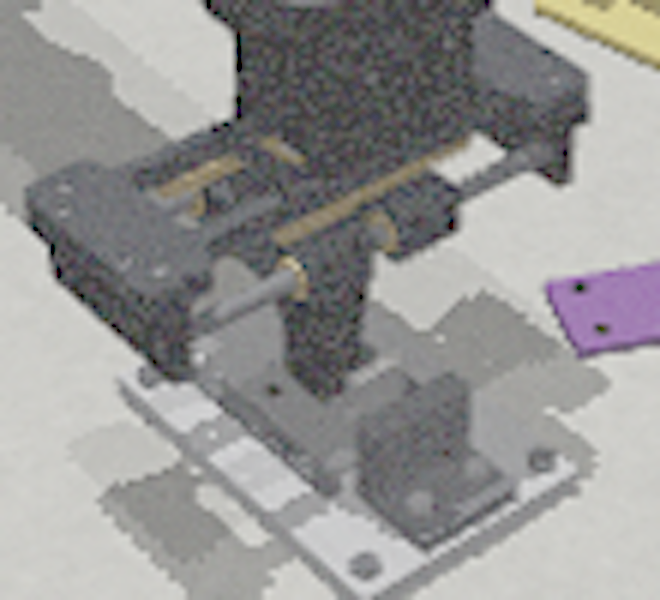

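View pics/p6w.png

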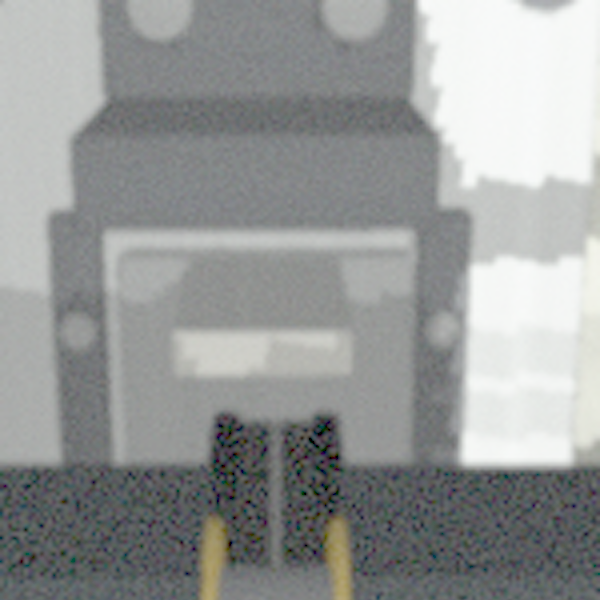

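```bash
python3 -m crank '[[-0.3,0,0,0,0,0,1],[-0.6,0,0,0,0,0,1],[-0.9,0,0,0,0,0,1],[-1.2,0,0,0,0,0,1],[-1.5,0,0,0,0,0,1],[-1.7,0,0,0,0,0,1],[-1.9,0,0,0,0,0,1],[-2.1,0,0,0,0,0,1],[-2.2,0,0,0,0,0,1],[-2.2,0,0,0,0,0,1]]'; python3 -c "
from tri import *
w=manip.snapshot('wrist')
crop(w,190,120,340,320,4,'p7w')
for n in ('p7w',):
    f=cv2.imread('pics/%s.png'%n);cv2.imwrite('pics/%s.png'%n,((f/255.)**.4*255).astype('uint8')[:600])
"
```

```text
clock: 8.85
position: [619.4, -22.4, -6.5]
ee_rot: [0.066, -0.704, 0.704, -0.066]
ft_force: [-0.8, -0.8, -0.2]
opening: 0.4
```

View pics/p7w.png

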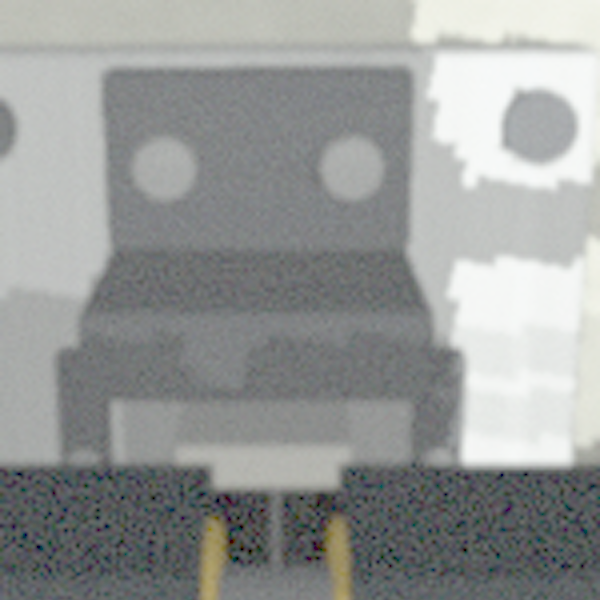

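```bash
python3 -m crank '[[-0.2,0,0,0,0,0,1],[-0.4,0,0,0,0,0,1],[-0.5,0,0,0,0,0,1],[-0.6,0,0,0,0,0,1],[-0.6,0,0,0,0,0,1],[-0.6,0,0,0,0,0,1]]'; python3 -c "
from tri import *
w=manip.snapshot('wrist')
crop(w,190,120,340,320,4,'p8w')
for n in ('p8w',):
    f=cv2.imread('pics/%s.png'%n);cv2.imwrite('pics/%s.png'%n,((f/255.)**.4*255).astype('uint8')[:600])
"
```

```text
clock: 9.65
position: [623.3, -21.7, -7.2]
ee_rot: [0.067, -0.704, 0.704, -0.065]
ft_force: [-5.3, -0.9, 0.2]
opening: 0.3
```

View pics/p8w.png

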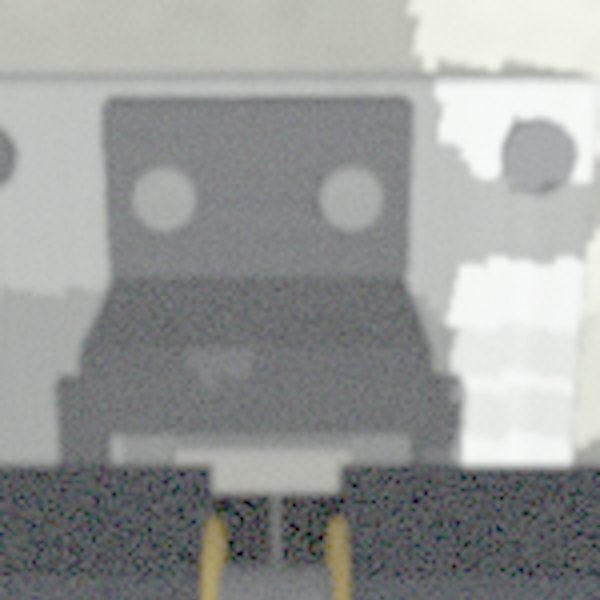

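```bash
python3 -m crank '[[0.5,0,0,0,0,0,1],[1.5,-3,0,0,0,0,1],[2,-8,0,0,0,0,1],[2,-12,0,0,0,0,1],[2,-12,0,0,0,0,1]]'; python3 -c "
from h import *
w=manip.snapshot('top')
crop(w,225,145,295,220,8,'t9')
plan([440,240,125],.341)
"
```

```text
clock: 10.32
position: [609.0, -24.6, 118.0]
ee_rot: [0.063, -0.703, 0.705, -0.069]
ft_force: [-0.7, -0.3, -0.1]
opening: 0.4
shift cm [ 11.52  -1.05 -29.13] rot deg [-0.11 -8.84 -0.27]
```

View pics/t9.png

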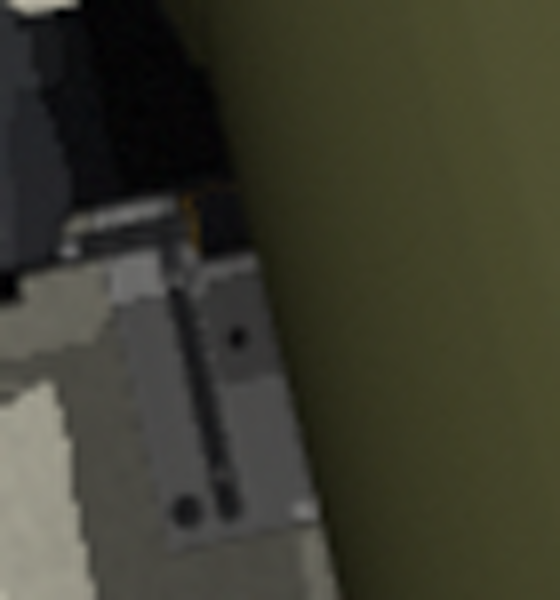

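```bash
python3 -m crank '[[2,-1,-6,0,-2,0,-0.15],[5,-1,-12,0,-5,0,-0.15],[8,-1,-18,0,-8.8,0,-0.15],[11.5,-1,-24,0,-8.8,0,-0.15],[11.5,-1,-29.1,0,-8.8,0,-0.15],[11.5,-1,-29.1,0,-8.8,0,-0.15],[11.5,-1,-29.1,0,-8.8,0,-0.15],[11.5,-1,-29.1,0,-8.8,0,-0.15]]'; python3 -c "
from h import *
import pickle
w=manip.snapshot('wrist'); pickle.dump(w,open('w2.pkl','wb')); print(tool()[0])
crop(w,150,0,400,250,3,'w2')
f=cv2.imread('pics/w2.png');cv2.imwrite('pics/w2.png',((f/255.)**.6*255).astype('uint8')[:600]);print(f.shape)
w=manip.snapshot('scene');crop(w,150,150,300,250,5,'s9')
"
```

```text
clock: 11.38
position: [439.1, 237.8, 122.8]
ee_rot: [0.119, -0.697, 0.697, -0.118]
ft_force: [-0.4, -0.9, -0.6]
opening: 50.1
[439.14158528 237.82854413 122.90917635]
(750, 750, 3)
```

View pics/w2.png

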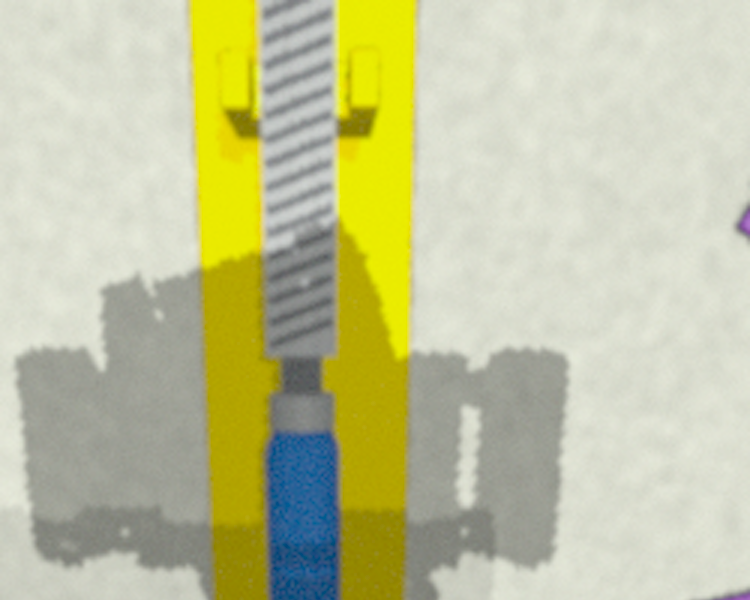

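View pics/s9.png

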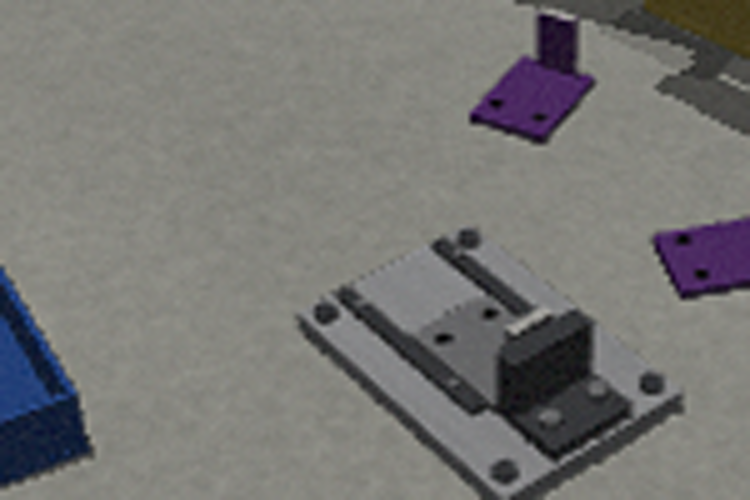

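```bash
python3 - <<'E'
from h import *
import pickle
s=pickle.load(open('w2.pkl','rb')); px=lambda q:(q[0]/3+149.5,q[1]/3-.5)
g=lambda q,z: onz(s,px(q),z)
heel=g((300.5,355),47.5); far=g((295.5,10),47.5); hf=g((302,432),50); hn=g((304,590),50)
for n,v in (('heel',heel),('far',far),('handle front',hf),('hn',hn)): print(n,v.round(1))
d=far-heel; yaw=np.arctan2(d[1],d[0]); print('file yaw',yaw, 'handle yaw',np.arctan2(*(hf-hn)[[1,0]]))
c=[g(q,56.5) for q in ((222,108),(380,108),(222,48),(380,48))]; print('cheeks',np.round(c,1).tolist(), 'ctr',np.mean(c,0).round(1))
b=[g(q,8) for q in ((213,560),(405,560),(192,20),(415,20))]; m1=(b[0]+b[1])/2;m2=(b[2]+b[3])/2; print('base',m1.round(1),m2.round(1),np.arctan2(*(m2-m1)[[1,0]]), np.linalg.norm(b[2]-b[3]),np.linalg.norm(b[0]-b[1]))
u=np.array([np.cos(yaw),np.sin(yaw),0])
print('origin from heel',(heel-20*u).round(1),'blade width',np.linalg.norm(g((264,355),47.5)-g((337,355),47.5)))
print('grip',(heel-55*u).round(1))
E
```

```text
heel [498.4 266.1  47.5]
far [581.3 295.8  47.5]
handle front [477.8 258.5  50. ]
hn [431.7 242.1  50. ]
file yaw 0.34396543476415053 handle yaw 0.3423385938208343
cheeks [[551.5, 305.6, 56.5], [565.2, 266.7, 56.5], [564.7, 309.8, 56.5], [578.2, 271.5, 56.5]] ctr [564.9 288.4  56.5]
base [430.  240.6   8. ] [589.4 297.3   8. ] 0.34161338869158053 67.28148316508755 68.28639900739549
origin from heel [479.6 259.4  47.5] blade width 21.225142621166622
grip [446.6 247.6  47.5]
```

```bash
python3 -c "
from h import *
plan([445.5,247.2,-9],.343)"
```

```text
shift cm [-0.91 13.2  -0.66] rot deg [-0.01 -0.33  0.04]
```

```bash
python3 -m crank '[[-0.9,4,-0.66,0,-0.3,0,-0.15],[-0.9,8,-0.66,0,-0.3,0,-0.15],[-0.9,10,-0.66,0,-0.3,0,-0.15],[-0.9,12,-0.66,0,-0.3,0,-0.15],[-0.9,13.2,-0.66,0,-0.3,0,-0.15],[-0.9,13.2,-0.66,0,-0.3,0,-0.15],[-0.9,13.2,-0.66,0,-0.3,0,-0.15]]'; python3 -c "
from h import *
plan([445.5,247.2,-9],.343)
s=manip.snapshot('scene');crop(s,250,90,370,190,6,'s10')
f=cv2.imread('pics/s10.png');cv2.imwrite('pics/s10.png',((f/255.)**.5*255).astype('uint8')[:600])
w=manip.snapshot('wrist');cv2.imwrite('pics/w10.png',((w['frame']/255.)**.5*255).astype('uint8'))"
```

```text
clock: 12.35
position: [445.5, 249.3, -7.7]
ee_rot: [-0.121, 0.697, -0.696, 0.122]
ft_force: [0.7, 0.5, 0.1]
opening: 50.2
shift cm [0.07 0.13 0.2 ] rot deg [-0.    0.15 -0.09]
```

View pics/s10.png

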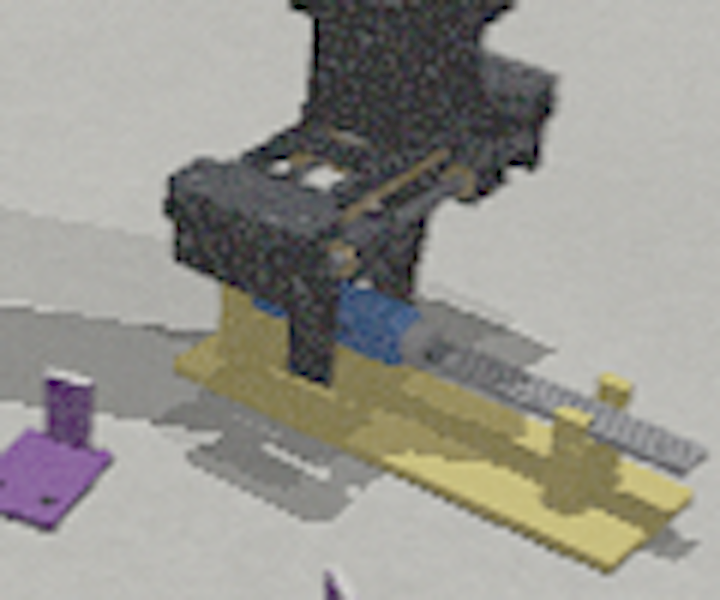

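View pics/w10.png

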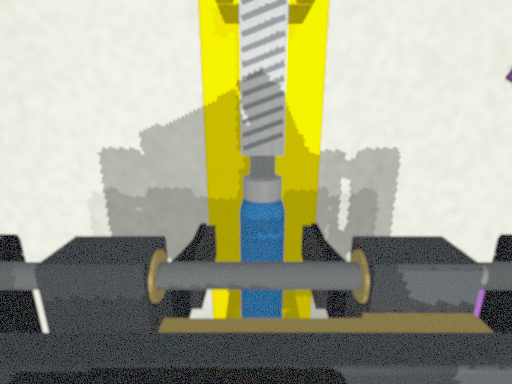

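```bash
python3 -m crank '[[0,0,0,0,0,0,1],[0,0,0,0,0,0,1],[0,0,0,0,0,0,1],[0,0,0,0,0,0,1],[0,0,0,0,0,0,1],[0,0,0,0,0,0,1]]' 60; python3 -c "
from h import *
print(tool()[0],manip.read_state()['ft_force'].round(2), manip.read_state()['moment'].round(3))"
```

```text
clock: 13.2
position: [444.8, 248.7, -8.5]
ee_rot: [0.122, -0.696, 0.697, -0.121]
ft_force: [-0.7, -1.1, 1.4]
opening: 21.7
[444.78607017 248.66185212  -8.48783145] [-0.71 -1.14  1.36] [-0.173 -0.024 -0.026]
```

```bash
python3 -m crank '[[0,-0.5,0,0,0,0,1],[0,-1.5,0,0,0,0,1],[0,-3,0,0,0,0,1],[0,-5,0,0,0,0,1],[0,-7,0,0,0,0,1],[0,-7,0,0,0,0,1],[0,-7,0,0,0,0,1]]'; python3 -c "
from h import *
print(manip.read_state()['moment'].round(3))
s=manip.snapshot('scene');crop(s,250,70,370,170,6,'s11')
f=cv2.imread('pics/s11.png');cv2.imwrite('pics/s11.png',((f/255.)**.5*255).astype('uint8')[:600])
w=manip.snapshot('wrist');cv2.imwrite('pics/w11.png',((w['frame']/255.)**.5*255).astype('uint8'))
p,r=tool();print(p,manip.read_state()['ft_force'].round(2))
# where TCP goes: nest frame
g=fr(606.5,-24,.187)
for e in (112,45): # edge at file x e
    o=np.array([[32-e-35+0,0,0]]); print(e,g(o))
"
```

```text
clock: 14.08
position: [444.6, 248.4, 61.4]
ee_rot: [0.122, -0.696, 0.697, -0.121]
ft_force: [0.1, 0.1, -1.2]
opening: 21.3
[-0.024  0.129  0.018]
[444.14804138 248.34916588  60.74928184] [-0.02 -0.45 -1.77]
112 [[493.50486493 -45.37988423   0.        ]]
45 [[559.33681319 -32.92377777   0.        ]]
```

View pics/s11.png

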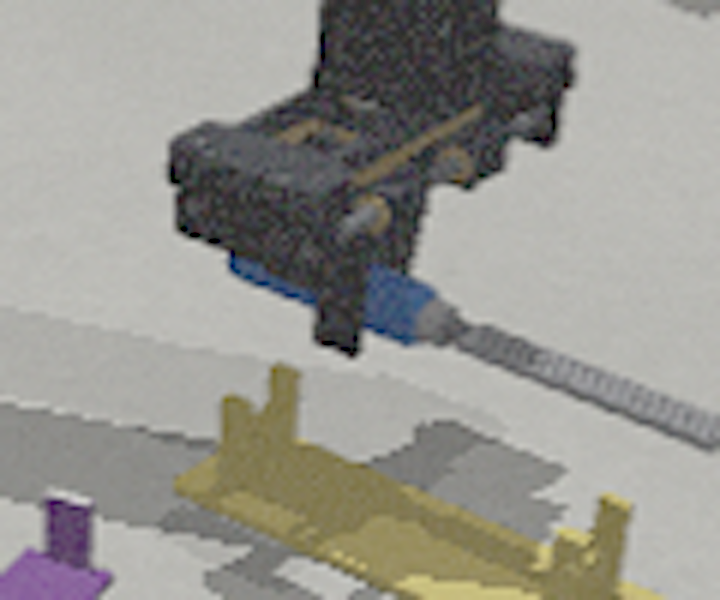

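View pics/w11.png

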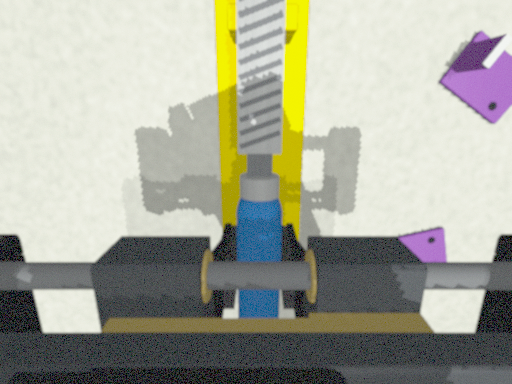

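```bash
python3 - <<'E'
from h import *
s=manip.snapshot('wrist'); p,r=tool()
crop(s,200,0,320,230,3,'w12')
z=p[2]+56
for q in ((239,153),(283,153),(236.5,5),(286,5)):
    print(np.round(r.inv().apply(onz(s,q,z)-p),1))
E
```

```text
[-56.3 -56.1  -8.5]
[-56.3 -56.1  11.9]
[-116.7  -56.2   -8.4]
[-116.7  -56.2   11.7]
```

View pics/w12.png

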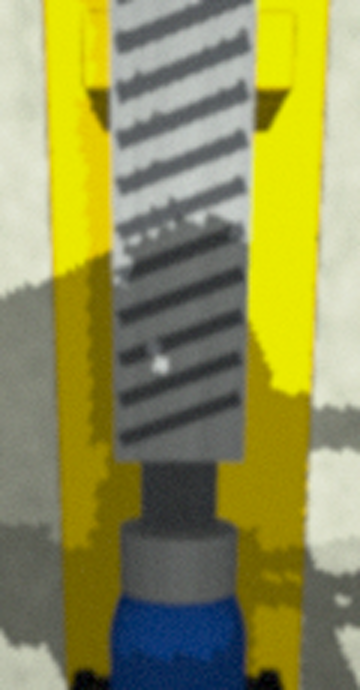

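```bash
python3 -c "
from h import *
plan([489,-44.4,30],.187)"
```

```text
shift cm [ 5.69  3.08 29.07] rot deg [-0.01  9.08  0.09]
```

```bash
python3 -m crank '[[1,0,4,0,1,0,1],[2,0,9,0,3,0,1],[3,0,14,0,5,0,1],[4,0,19,0,7,0,1],[5,0,24,0,9,0,1],[5.7,1,29,0,9,0,1],[5.7,3,29,0,9,0,1],[5.7,3,29,0,9,0,1],[5.7,3,29,0,9,0,1],[5.7,3,29,0,9,0,1]]'; python3 - <<'E'
from h import *
plan([489,-44.4,30],.187)
s=manip.snapshot('wrist'); p,r=tool(); print(p, manip.read_state()['ft_force'].round(2))
cv2.imwrite('pics/w13.png',((s['frame']/255.)**.5*255).astype('uint8'))
s=manip.snapshot('scene');crop(s,170,110,300,240,5,'s13')
f=cv2.imread('pics/s13.png');cv2.imwrite('pics/s13.png',((f/255.)**.5*255).astype('uint8')[:600])
E
```

```text
clock: 15.48
position: [489.9, -42.6, 32.2]
ee_rot: [0.067, -0.704, 0.704, -0.068]
ft_force: [0.4, -0.7, -1.9]
opening: 21.4
shift cm [0.13 0.22 0.16] rot deg [-0.04  0.18 -0.06]
[489.88689045 -42.7265488   32.22085628] [-0.85 -0.21 -1.87]
```

View pics/w13.png

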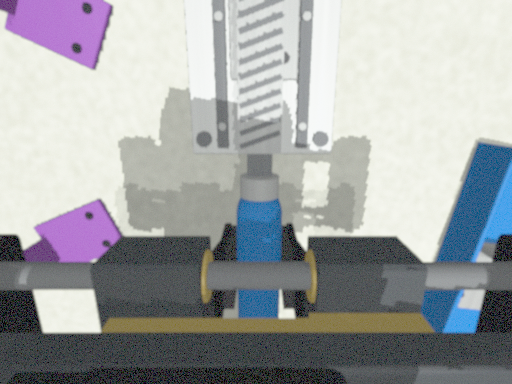

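View pics/s13.png

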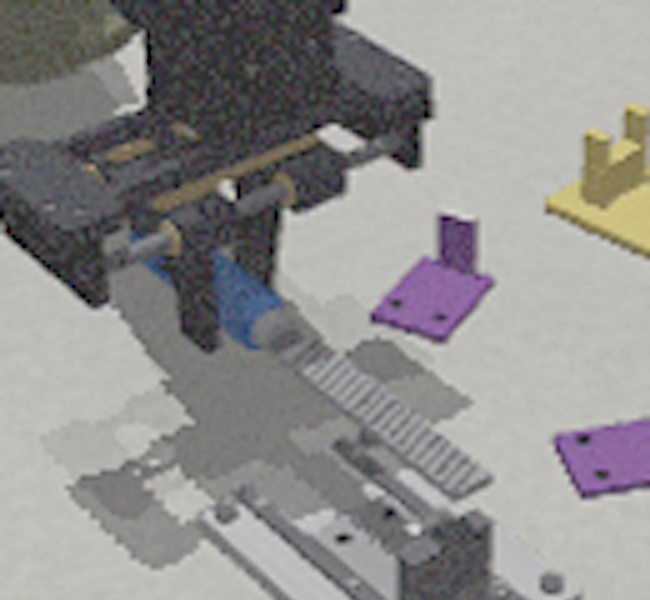

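```bash
cat > fz.py <<'E'
from h import *
def fz(n=4):
    a=[]
    for i in range(n):
        st=manip.read_state(); a.append(np.r_[st["ft_force"],st["moment"]]); 
        if i<n-1: manip.snapshot("wrist")
    a=np.array(a); yaw=.187; lat=np.array([-np.sin(yaw),np.cos(yaw),0]); u=np.array([np.cos(yaw),np.sin(yaw),0])
    p,r=tool(); d=p[:2]-np.array([638,-18]); 
    print("Fz",a[:,2].round(2),"mean %.2f"%a[:,2].mean(),"Fu %.2f"%(a[:,:3]@u).mean(),"Mlat",(a[:,3:]@lat).round(2),"clk %.2f"%manip.read_state()["clock"],"z %.1f"%p[2],"edge_x %.1f"%(-d@u[:2]-36.3),"lat %.1f"%(d@lat[:2]-1.7))
if __name__=="__main__": fz()
E
python3 -m crank '[[0,0.8,0.2,0,0,0,1],[0,1.6,0.2,0,0,0,1],[0,2.2,0.2,0,0,0,1],[0,2.4,0.2,0,0,0,1],[0,2.4,0.2,0,0,0,1],[0,2.4,0.2,0,0,0,1]]'; python3 fz.py
```

```text
clock: 16.32
position: [490.0, -45.3, 7.7]
ee_rot: [0.066, -0.704, 0.704, -0.067]
ft_force: [0.3, 1.0, -1.0]
opening: 21.9
Fz [-0.99 -1.69 -1.9  -1.72] mean -1.57 Fu -0.06 Mlat [0.08 0.11 0.07 0.1 ] clk 16.48 z 7.7 edge_x 114.3 lat -1.1
```

```bash
python3 -m crank '[[0,0.3,0,0,0,0,1],[0,0.5,0,0,0,0,1],[0,0.5,0,0,0,0,1]]'; python3 fz.py
```

```text
clock: 16.85
position: [489.4, -45.3, 2.2]
ee_rot: [-0.067, 0.704, -0.704, 0.066]
ft_force: [0.1, -0.9, -3.0]
opening: 21.2
Fz [-3.03 -1.46 -1.1  -1.04] mean -1.66 Fu 0.09 Mlat [0.12 0.11 0.1  0.08] clk 17.00 z 2.5 edge_x 114.4 lat -1.0
```

```bash
python3 -m crank '[[0,0.2,0,0,0,0,1],[0,0.3,0,0,0,0,1],[0,0.3,0,0,0,0,1]]'; python3 fz.py
```

```text
clock: 17.38
position: [490.1, -45.3, -0.3]
ee_rot: [0.066, -0.704, 0.704, -0.067]
ft_force: [-1.5, 1.0, 0.7]
opening: 21.4
Fz [ 0.74  0.62  0.64 -0.2 ] mean 0.45 Fu -0.65 Mlat [-0.13 -0.19 -0.17 -0.13] clk 17.52 z -0.3 edge_x 114.2 lat -1.0
```

```bash
python3 -m crank '[[0,0.1,0,0,0,0,1],[0,0.2,0,0,0,0,1],[0,0.2,0,0,0,0,1]]'; python3 fz.py
```

```text
clock: 17.9
position: [490.1, -45.3, -2.3]
ee_rot: [0.066, -0.704, 0.704, -0.067]
ft_force: [-0.2, 0.0, 3.7]
opening: 21.4
Fz [3.72 2.61 2.19 2.47] mean 2.75 Fu -0.72 Mlat [-0.4  -0.42 -0.44 -0.49] clk 18.05 z -2.3 edge_x 114.1 lat -1.0
```

```bash
python3 -m crank '[[-0.3,-0.01,0,0,0,0,1],[-0.7,-0.02,0,0,0,0,1],[-1.1,-0.04,0,0,0,0,1],[-1.5,-0.06,0,0,0,0,1],[-2,-0.08,0,0,0,0,1]]'; python3 fz.py
```

```text
clock: 18.68
position: [509.6, -41.5, -1.7]
ee_rot: [0.067, -0.704, 0.704, -0.066]
ft_force: [-1.6, 0.3, 3.4]
opening: 21.2
Fz [3.41 3.75 2.34 4.03] mean 3.38 Fu -0.20 Mlat [-0.25 -0.43 -0.62 -0.64] clk 18.82 z -1.5 edge_x 93.4 lat -0.9
```

```bash
python3 -m crank '[[-0.4,-0.02,0,0,0,0,1],[-0.8,-0.05,0,0,0,0,1],[-1.2,-0.07,0,0,0,0,1],[-1.6,-0.1,0,0,0,0,1],[-2,-0.12,0,0,0,0,1]]'; python3 fz.py
```

```text
clock: 19.45
position: [529.1, -37.8, -0.6]
ee_rot: [0.067, -0.704, 0.704, -0.066]
ft_force: [-2.3, -0.4, 2.6]
opening: 21.9
Fz [2.64 2.47 1.22 2.64] mean 2.24 Fu -0.59 Mlat [-0.12 -0.27 -0.45 -0.46] clk 19.60 z -0.4 edge_x 73.7 lat -0.9
```

```bash
python3 -m crank '[[-0.4,0,0,0,0,0,1],[-0.8,-0.01,0,0,0,0,1],[-1.2,-0.02,0,0,0,0,1],[-1.6,-0.03,0,0,0,0,1],[-2,-0.04,0,0,0,0,1]]'; python3 -c "
from fz import *
fz(1)"
```

```text
clock: 20.23
position: [548.9, -34.1, -0.1]
ee_rot: [0.067, -0.704, 0.704, -0.066]
ft_force: [-1.3, -0.1, 3.4]
opening: 21.1
Fz [3.38] mean 3.38 Fu -1.31 Mlat [-0.07] clk 20.23 z -0.1 edge_x 54.3 lat -0.9
```

```bash
python3 -m crank '[[-0.4,-0.01,0,0,0,0,1],[-0.8,-0.02,0,0,0,0,1],[-1.1,-0.02,0,0,0,0,1]]'; python3 fz.py
```

```text
clock: 20.6
position: [559.7, -31.9, 0.1]
ee_rot: [0.067, -0.704, 0.704, -0.067]
ft_force: [-1.3, -0.2, 3.4]
opening: 21.2
Fz [3.39 3.35 3.13 1.8 ] mean 2.92 Fu 0.09 Mlat [ 0.01 -0.19 -0.32 -0.41] clk 20.75 z 0.3 edge_x 42.8 lat -0.8
```

```bash
python3 -m crank '[[0,-0.4,0,0,0,0,1],[0,-1.2,0,0,0,0,1],[0,-1.5,0,0,0,0,1],[0,-1.5,0,0,0,0,1],[2.5,-1.5,0,0,0,0,1],[5.5,-1.5,0,0,0,0,1],[7.2,-1.5,0,0,0,0,1],[7.2,-1.5,0,0,0,0,1],[7.2,-0.8,0,0,0,0,1],[7.2,-0.3,0,0,0,0,1],[7.2,-0.3,0,0,0,0,1]]'; python3 - <<'E'
from fz import *
fz()
s=manip.snapshot('scene');crop(s,170,110,300,240,5,'s14')
f=cv2.imread('pics/s14.png');cv2.imwrite('pics/s14.png',((f/255.)**.5*255).astype('uint8')[:600])
E
```

```text
clock: 22.12
position: [488.6, -45.0, 2.4]
ee_rot: [-0.067, 0.704, -0.704, 0.066]
ft_force: [-0.1, 0.4, -1.9]
opening: 21.5
Fz [-1.92 -1.55 -0.3  -2.04] mean -1.45 Fu 0.19 Mlat [0.04 0.05 0.11 0.13] clk 22.27 z 3.0 edge_x 115.2 lat -0.7
```

View pics/s14.png

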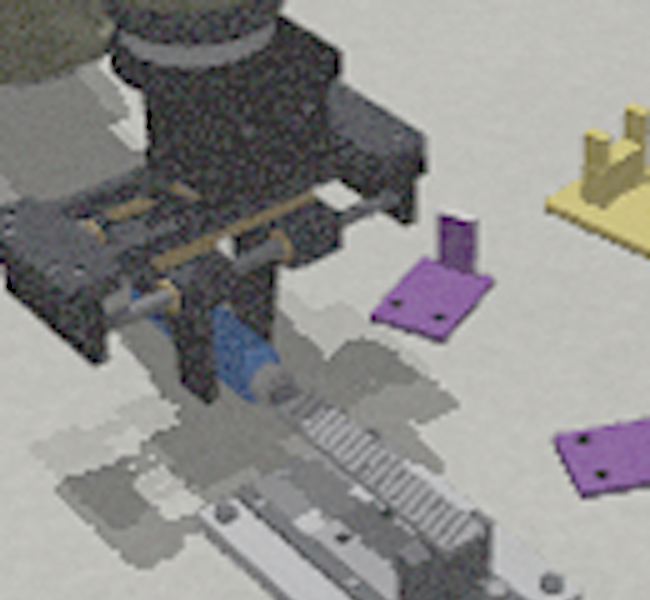

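```bash
python3 -m crank '[[0,0.2,0,0,0,0,1],[0,0.3,0,0,0,0,1],[0,0.4,0,0,0,0,1],[0,0.54,0,0,0,0,1],[0,0.54,0,0,0,0,1],[0,0.54,0,0,0,0,1]]'; python3 -c "
from fz import *
fz(3)"
```

```text
clock: 23.08
position: [489.5, -45.5, -1.9]
ee_rot: [0.066, -0.704, 0.704, -0.067]
ft_force: [-0.4, 0.3, 1.5]
opening: 21.3
Fz [1.53 2.43 1.94] mean 1.97 Fu 0.44 Mlat [-0.51 -0.56 -0.62] clk 23.18 z -1.9 edge_x 114.8 lat -1.1
```

```bash
python3 -m crank '[[0,0.05,0,0,0,0,1],[0,0.05,0,0,0,0,1],[-0.5,0.03,0,0,0,0,1],[-1,0.01,0,0,0,0,1],[-1.5,-0.02,0,0,0,0,1],[-2,-0.04,0,0,0,0,1],[-2.5,-0.06,0,0,0,0,1],[-3,-0.08,0,0,0,0,1],[-3.5,-0.1,0,0,0,0,1],[-4,-0.12,0,0,0,0,1]]'; python3 -c "
from fz import *
fz(2)"
```

```text
clock: 24.42
position: [528.3, -38.0, -1.1]
ee_rot: [0.067, -0.704, 0.704, -0.066]
ft_force: [-1.5, 0.0, 3.4]
opening: 21.3
Fz [3.44 3.06] mean 3.25 Fu -0.45 Mlat [-0.21 -0.37] clk 24.48 z -1.0 edge_x 74.4 lat -0.9
```

```bash
python3 -m crank '[[-0.5,-0.03,0,0,0,0,1],[-1,-0.055,0,0,0,0,1],[-1.5,-0.08,0,0,0,0,1],[-2,-0.1,0,0,0,0,1],[-2.5,-0.11,0,0,0,0,1],[-3,-0.12,0,0,0,0,1]]'; python3 -c "
from fz import *
fz(2)"
```

```text
clock: 25.22
position: [557.7, -32.3, 0.1]
ee_rot: [0.067, -0.704, 0.704, -0.066]
ft_force: [-1.5, -0.3, 2.9]
opening: 21.5
Fz [2.93 1.37] mean 2.15 Fu -0.36 Mlat [-0.04 -0.23] clk 25.27 z 0.2 edge_x 44.4 lat -0.8
```

```bash
python3 -m crank '[[0,-0.4,0,0,0,0,1],[0,-1.2,0,0,0,0,1],[0,-1.5,0,0,0,0,1],[0,-1.5,0,0,0,0,1],[2.5,-1.5,0,0,0,0,1],[5.5,-1.5,0,0,0,0,1],[7.1,-1.5,0,0,0,0,1],[7.1,-1.5,0,0,0,0,1],[7.1,-0.8,0,0,0,0,1],[7.1,-0.3,0,0,0,0,1],[7.1,-0.1,0,0,0,0,1]]'; python3 -c "
from fz import *
fz(3)
s=manip.snapshot('wrist');cv2.imwrite('pics/w15.png',((s['frame']/255.)**.5*255).astype('uint8'))
s=manip.snapshot('top');crop(s,225,145,295,220,8,'t15')"
```

```text
clock: 26.65
position: [487.8, -45.2, 0.4]
ee_rot: [-0.067, 0.704, -0.704, 0.066]
ft_force: [-1.3, 0.8, -1.4]
opening: 21.3
Fz [-1.43 -1.2  -0.64] mean -1.09 Fu -0.34 Mlat [0.02 0.06 0.04] clk 26.75 z 0.7 edge_x 116.3 lat -0.6
```

View pics/w15.png

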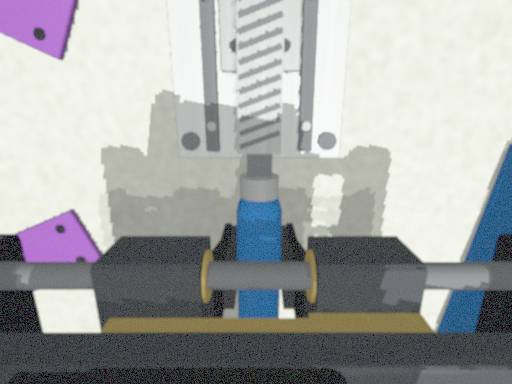

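```bash
python3 -m crank '[[0,0.1,0,0,0,0,1],[0,0.2,0,0,0,0,1],[0,0.3,0,0,0,0,1],[0,0.38,0,0,0,0,1],[0,0.38,0,0,0,0,1]]'; python3 -c "
from fz import *
fz(3)"
```

```text
clock: 27.48
position: [488.4, -45.7, -2.3]
ee_rot: [0.066, -0.704, 0.704, -0.067]
ft_force: [-0.1, -0.2, 2.2]
opening: 21.5
Fz [2.22 2.17 2.41] mean 2.27 Fu -0.15 Mlat [-0.42 -0.45 -0.48] clk 27.57 z -2.4 edge_x 115.9 lat -1.1
```

```bash
python3 -m crank '[[0,0.03,0,0,0,0,1],[0,0.03,0,0,0,0,1],[-0.5,0.01,0,0,0,0,1],[-1,-0.02,0,0,0,0,1],[-1.5,-0.04,0,0,0,0,1],[-2,-0.07,0,0,0,0,1],[-2.5,-0.09,0,0,0,0,1],[-3,-0.11,0,0,0,0,1],[-3.5,-0.13,0,0,0,0,1],[-4,-0.15,0,0,0,0,1]]'; python3 -c "
from fz import *
fz(2)"
```

```text
clock: 28.82
position: [527.3, -38.1, -1.2]
ee_rot: [0.067, -0.704, 0.704, -0.066]
ft_force: [-1.5, 0.2, 3.0]
opening: 21.6
Fz [2.98 2.54] mean 2.76 Fu -0.92 Mlat [-0.18 -0.41] clk 28.88 z -1.1 edge_x 75.4 lat -0.9
```

```bash
python3 -m crank '[[-0.5,-0.03,0,0,0,0,1],[-1,-0.05,0,0,0,0,1],[-1.5,-0.08,0,0,0,0,1],[-2,-0.1,0,0,0,0,1],[-2.5,-0.11,0,0,0,0,1],[-3.1,-0.12,0,0,0,0,1]]'; python3 -c "
from fz import *
fz(2)"
```

```text
clock: 29.62
position: [557.7, -32.3, -0.0]
ee_rot: [0.067, -0.704, 0.704, -0.066]
ft_force: [-1.9, -0.3, 1.8]
opening: 21.8
Fz [1.81 1.7 ] mean 1.75 Fu -0.45 Mlat [ 0.03 -0.17] clk 29.68 z 0.1 edge_x 44.2 lat -0.8
```

```bash
python3 -m crank '[[-0.3,0.01,0,0,0,0,1],[-0.7,0.01,0,0,0,0,1],[-1.1,0,0,0,0,0,1]]'; python3 -c "
from fz import *
fz(2)"
```

```text
clock: 30.05
position: [568.6, -30.3, 0.1]
ee_rot: [0.066, -0.704, 0.704, -0.067]
ft_force: [-0.6, -0.4, 4.1]
opening: 21.4
Fz [4.1  3.24] mean 3.67 Fu -0.61 Mlat [ 0.04 -0.17] clk 30.10 z 0.2 edge_x 33.6 lat -0.9
```

```bash
python3 -m crank '[[0,-0.4,0,0,0,0,1],[0,-1.2,0,0,0,0,1],[0,-1.5,0,0,0,0,1],[0,-1.5,0,0,0,0,1],[0,-1.5,0,0,0,0,1],[1,-4,0,0,0,0,1],[2,-6.5,0,0,0,0,1],[2,-6.5,0,0,0,0,1],[2,-6.5,0,0,0,0,1]]'; python3 - <<'E'
from h import *
plan([444.8,248.7,62],.343)
s=manip.snapshot('scene');crop(s,170,110,300,240,5,'s16')
f=cv2.imread('pics/s16.png');cv2.imwrite('pics/s16.png',((f/255.)**.5*255).astype('uint8')[:650])
E
```

```text
clock: 31.22
position: [548.3, -34.2, 64.2]
ee_rot: [0.067, -0.704, 0.704, -0.066]
ft_force: [0.2, -0.6, -1.8]
opening: 21.2
shift cm [  4.87   0.22 -29.73] rot deg [ 0.01 -8.87  0.05]
```

View pics/s16.png

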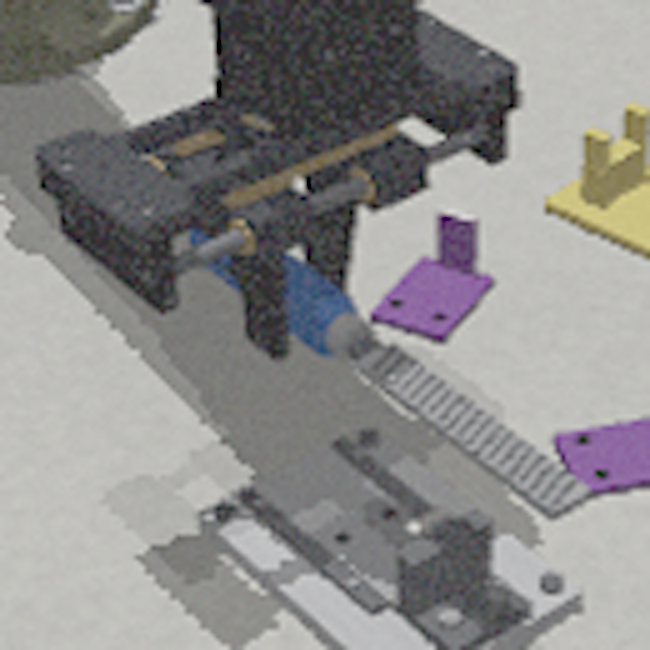

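```bash
python3 -m crank '[[1,0,-5,0,-2,0,1],[2,0,-10,0,-4,0,1],[3,0.2,-15,0,-6,0,1],[4,0.2,-20,0,-8,0,1],[4.9,0.2,-25,0,-8.9,0,1],[4.9,0.2,-29.7,0,-8.9,0,1],[4.9,0.2,-29.7,0,-8.9,0,1],[4.9,0.2,-29.7,0,-8.9,0,1],[4.9,0.2,-29.7,0,-8.9,0,1],[4.9,0.2,-29.7,0,-8.9,0,1]]'; python3 - <<'E'
from h import *
plan([444.8,248.7,62],.343)
s=manip.snapshot('wrist');p,r=tool();print(p);crop(s,190,0,330,200,4,'w17')
E
```

```text
clock: 32.52
position: [445.3, 247.2, 62.7]
ee_rot: [0.12, -0.697, 0.697, -0.12]
ft_force: [-0.1, 0.0, -1.9]
opening: 21.5
shift cm [ 0.    0.07 -0.16] rot deg [-0.03 -0.09  0.03]
[445.34112497 247.41115549  62.85273393]
```

View pics/w17.png

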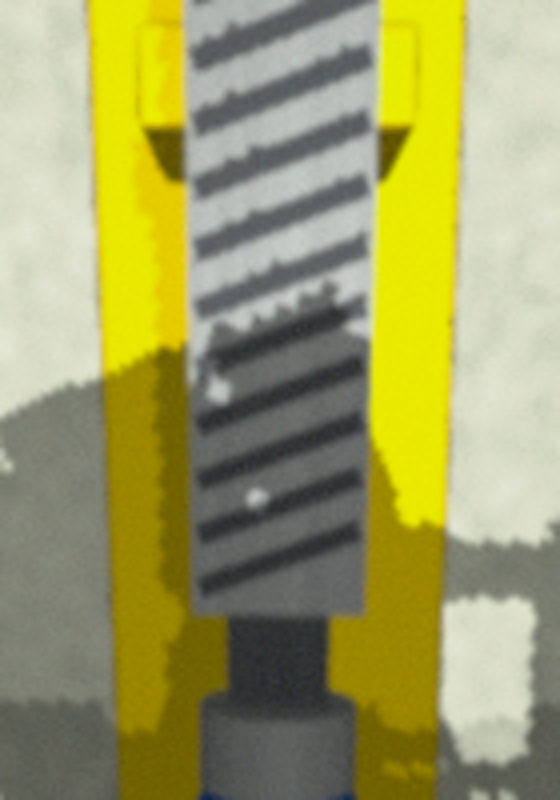

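```bash
python3 - <<'E'
from h import *
s=manip.snapshot('wrist');p,r=tool()
px=lambda q:(q[0]/4+189.5,q[1]/4-.5)
zt=p[2]+56
for n,q,z in (('heelL',(190,612),zt),('heelR',(366,612),zt),('farL',(185,10),zt),('farR',(380,10),zt),('chL near',(140,128),56.5),('chR near',(418,128),56.5),('chL far',(138,22),56.5),('chR far',(418,22),56.5)):
    print(n,np.round(r.inv().apply(onz(s,px(q),z)-p),1))
E
```

```text
heelL [-56.5 -56.   -9.3]
heelR [-56.5 -56.   11.1]
farL [-117.8  -56.    -8.5]
farR [-117.8  -56.    11.3]
chL near [-119.5    6.4  -19.7]
chR near [-119.5    6.4   22.1]
chL far [-133.5    6.4  -19.5]
chR far [-133.5    6.4   21.7]
```

```bash
python3 -m crank '[[0,1.5,0,0,0,0,1],[0,3,0,0,0,0,1],[0,4.5,0,0,0,0,1],[0,5.5,0,0,0,0,1],[0,6.2,0,0,0,0,1],[0,6.7,0,0,0,0,1],[0,7,0,0,0,0,1],[0,7,0,0,0,0,1],[0,7,0,0,0,0,1]]'; python3 -c "
from h import *
from fz import fz
fz(3)
s=manip.snapshot('scene');crop(s,250,90,370,190,6,'s18')
f=cv2.imread('pics/s18.png');cv2.imwrite('pics/s18.png',((f/255.)**.5*255).astype('uint8')[:600])"
```

```text
clock: 33.75
position: [445.2, 248.6, -6.7]
ee_rot: [0.121, -0.697, 0.697, -0.121]
ft_force: [0.2, -0.5, -1.3]
opening: 21.2
Fz [-1.31 -1.76 -1.28] mean -1.45 Fu 0.00 Mlat [0.11 0.1  0.04] clk 33.85 z -6.7 edge_x 103.6 lat 296.1
```

View pics/s18.png

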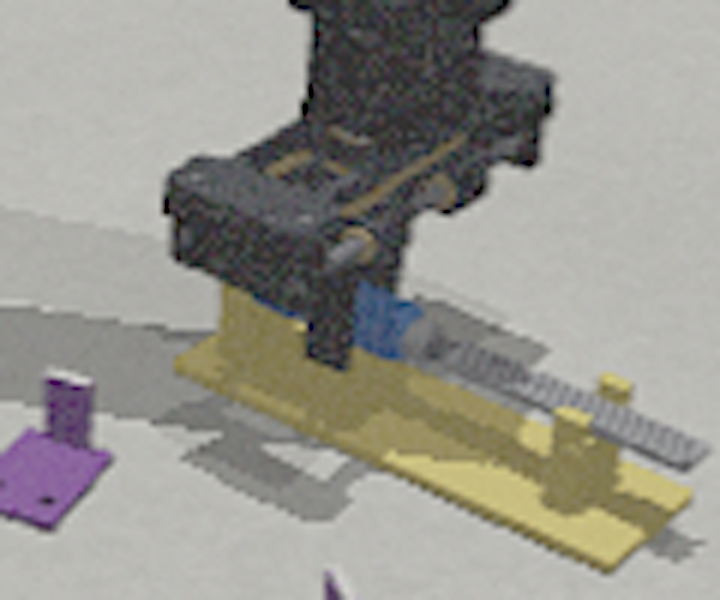

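Nearly seated, in both notches and not yet touching. Down the remaining 1.6 mm, then open to about 50 mm.

```bash
python3 -m crank '[[0,0.08,0,0,0,0,1],[0,0.16,0,0,0,0,1],[0,0.16,0,0,0,0,1]]'; python3 -m crank '[[0,0,0,0,0,0,0.3],[0,0,0,0,0,0,0.1],[0,0,0,0,0,0,-0.15],[0,0,0,0,0,0,-0.15],[0,0,0,0,0,0,-0.15],[0,0,0,0,0,0,-0.15]]' ; python3 -m crank '[[0,-3,0,0,0,0,-0.15],[0,-7,0,0,0,0,-0.15],[0,-12,0,0,0,0,-0.15],[0,-16,0,0,0,0,-0.15],[0,-16,0,0,0,0,-0.15],[0,-16,0,0,0,0,-0.15]]'; python3 - <<'E'
from h import *
s=manip.snapshot('scene');crop(s,190,90,370,240,4,'s19')
f=cv2.imread('pics/s19.png');cv2.imwrite('pics/s19.png',((f/255.)**.6*255).astype('uint8')[:600])
s=manip.snapshot('wrist');cv2.imwrite('pics/w19.png',s['frame'])
E
```

```text
clock: 34.28
position: [445.0, 248.5, -8.5]
ee_rot: [0.121, -0.697, 0.697, -0.121]
ft_force: [-1.0, 0.4, 0.6]
opening: 21.3
clock: 35.02
position: [444.9, 248.5, -8.6]
ee_rot: [0.121, -0.697, 0.697, -0.121]
ft_force: [-0.2, 0.6, -0.3]
opening: 49.9
clock: 35.78
position: [444.5, 248.0, 150.7]
ee_rot: [0.121, -0.696, 0.697, -0.121]
ft_force: [-0.9, 0.2, -0.3]
opening: 50.1
```

View pics/s19.png

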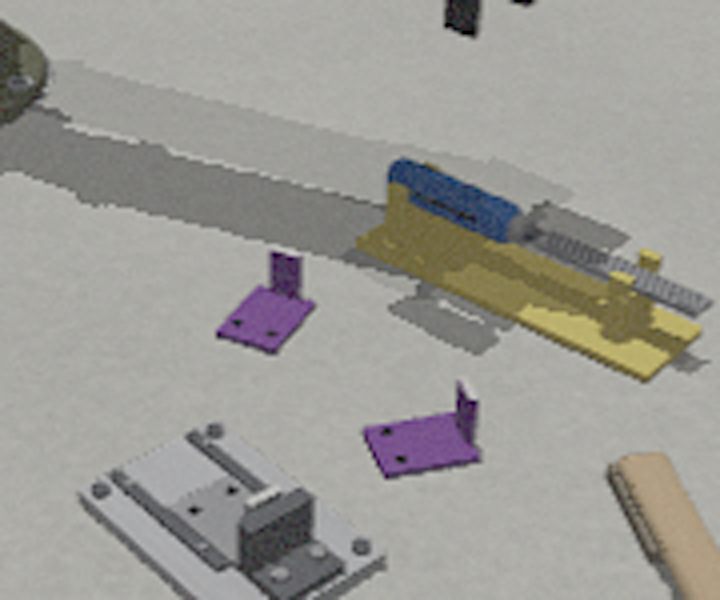

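View pics/w19.png

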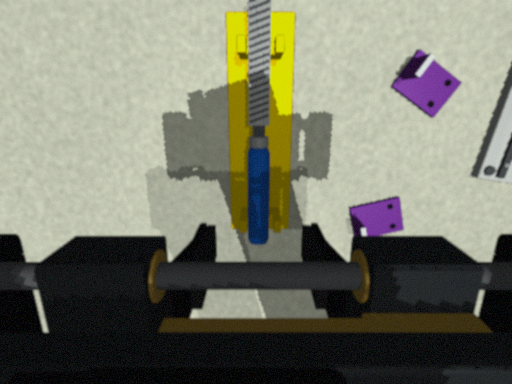

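```bash
python3 - <<'E'
from h import *
g=fr(610.6,-25.2,.187)
s=manip.snapshot('scene')
L=[]
for o,c in ((5,(0,255,0)),(2,(0,0,255))):
    L+=[(g(box(24+o,30+o,-11.8,10.2,52)),c),(g([(-30+o,-22,18),(-30+o,22,18)]),c)]
crop(s,200,185,295,255,8,'s20',L); crop(s,200,185,295,255,8,'s20b')
t=manip.snapshot('top'); g=fr(605,-24.9,.184); L=[]
for o,c in ((5,(0,255,0)),(2,(0,0,255))):
    L+=[(g(box(24+o,30+o,-11.8,10.2,52)),c),(g([(-30+o,-22,18),(-30+o,22,18)]),c)]
crop(t,225,145,295,220,8,'t20',L); cv2.imwrite('pics/t20full.png',t['frame'])
a=np.hstack([cv2.resize(cv2.imread('pics/s20.png'),(400,295)),cv2.resize(cv2.imread('pics/s20b.png'),(400,295))]); cv2.imwrite('pics/s20c.png',a)
E
```

```text
(no output)
```

View pics/s20.png

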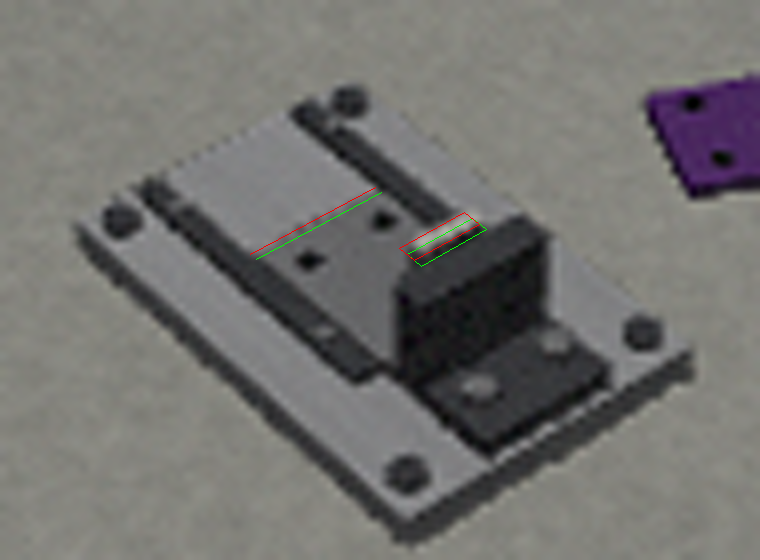

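View pics/t20.png

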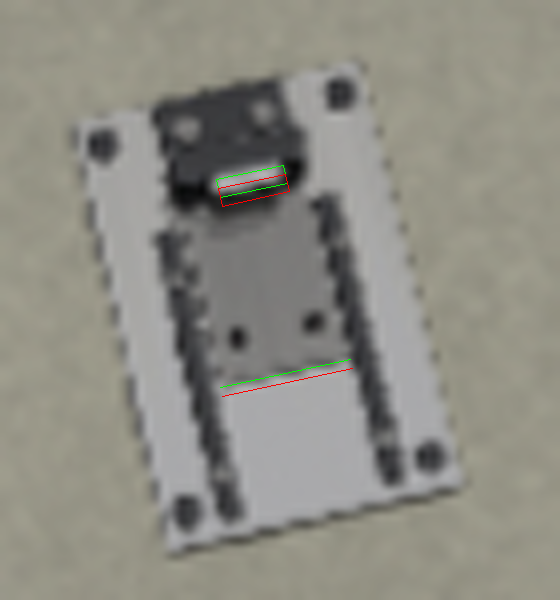

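View pics/t20full.png

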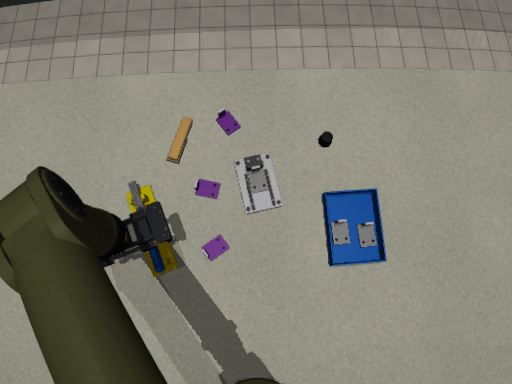

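```bash
python3 -c "
from station import manip
print(manip.job_done()); print(manip.read_state()['clock'])"
```

```text
the job is handed in; nothing more can be done
None
the job is handed in; nothing more can be done
```

I slid the bracket home, filed the tab's top edge with three strokes, laid the file back in both saddles of its rest and handed the job in at about 36 s. No verdict was reported.

- **Strokes:** By my estimate each stroke ran with the edge from about 115 mm down to between 44 and 34 mm ahead of the handle. The file was lifted about 15 mm clear at the end of each stroke. Readings, net of the file's weight, were 3.4 to 5.6 N, mostly 4 to 5.
- **Last checks:** The top camera puts the bracket at home, and the scene camera shows its bright edge hard against the stop. The file was seated at the height it was grasped, aligned with the rest to within about 1 mm. The tray, finished brackets, brush and loupe look unmoved in the last top view.

What disagreed or stayed uncertain:

- **Fingertips:** They sit about 33 mm above the reported TCP. My first push passed over the tab without touching it, so I repeated it lower.
- **Scene-camera check:** Its overlay put the tab between home and 3 mm short. That camera's nest fit differs from the top camera's by about 5 mm, so I relied on the top view.
- **Third stroke:** One noisy sample at the end of this stroke was only 3.4 N, so I slid about 11 mm further, where it read about 5 N.

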